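Hold a key carrier flush on the sloping face of a key reader

ROBOT

A 6-joint arm with a two-finger parallel gripper is mounted at the origin on the work surface. World frame = base frame: x ahead of the robot, y to its left, z up, the work surface at z = 0. Lengths are in mm, angles in rad, forces in N, time in s.
With the tool pointing down it reaches from about 250 to 775 mm from the base axis. Payload 4 kg.
Tool frame: the origin (TCP) lies on the front face of the gripper's body, between the roots of the fingers; the fingertips stand 97 mm ahead of it and the grasp point (between the pads) lies 78 mm ahead of it (tcp_to_tips is the distance from the TCP to the fingertips, in mm); z points along the fingers, x is the direction in which the jaws open and shut, and the axes are right-handed (so a half turn about z gives the same grasp; the last joint's range is limited). The gripper opens to 94 mm and grips with 3 to 60 N. Pads are 16 mm wide; open, the fingers measure 119 mm over their backs; the gripper's body (75 mm by 177 mm) begins 78 mm behind the grasp point.
Start: joints at [1.025, 0.087, 1.371, -0, 1.684, -0.103], TCP at [235.666, 496.963, 302.706] pointing down, gripper open.
Joint ranges: [-3.1, 3.1], [-0.76, 2.03], [0.27, 2.55], [-1.08, 4.22], [0.17, 2.65], [-2.57, 2.57]. Speed limits (rad/s): [2.79, 2.79, 3.14, 3.14, 3.14, 3.14].

INTERFACE

Orientations are given as a unit quaternion [w, x, y, z].
In Python, from station import * gives the robot as it stands. The module is installed in compiled form; this text tells all that it offers.
- The arm moves only by the shell command python3 -m inch 'ROWS' [FORCE]. ROWS is JSON, a list of rows, each an object of numbers: "rx", "ry", "rz": the turn, a rotation vector about the tool's x, y, z in degrees; "dx", "dy", "dz": the shift along the tool's x, y, z in m; "claw": the opening, from -1 (shut) to 1 (fully open), so that 0 is half open. A call has 1 to 8 rows; each row is the pose to reach, as a shift and turn from the pose commanded when the call began, along the tool's axes at that moment; what a row does not reach only later rows make up. A row lasts 1/8 s, in which the tool goes at most 62.5 mm and 10.7 degrees, less where a joint would pass 70% of its speed; a pose out of reach is approached as far as the arm can. A call with a gripper value outside its range is refused whole. The fingers move at their own pace and stop on an object; FORCE is the grip in N (left out, the last holds). Time passes only in rows, so rows that repeat a pose let the fingers close. It gives the time, the measured TCP pose, the force and the opening at its end, in the units of the state.
- read_state(): the state, without advancing time (a new reading comes with each control period).
- get_image(name): name is "side" or "top"; returns the picture (420x560x3 uint8, blue, green, red); there is no depth.
- calibration(name): a dict with "fovy" (degrees; the focal length in pixels is half the picture's height over the tangent of half this angle, whatever the lens; pixels are square), "cx", "cy" (the principal point, pixels), "R" (3x3) and "t" (3): a world point X has camera coordinates R X + t. Camera axes: x right, y down, z forward; pixel columns grow to the right and rows downward; lengths in mm; the calibration is good to about 2 mm. A picture is of the moment at which its call begins. calibration takes no time and is no camera call.
- close_job(): hands the job in, once; it reports no verdict.
The state is a dict: "t": time; "joints": joint angles; "joint_velocities": joint speeds; "tau": joint torques, N m; "tcp_pos": TCP position; "tool_rot": TCP orientation; "wrist_force": force on the tool from outside, world axes, zero at the start; "wrist_torque": the same for the moment, N m; "grip_width": finger opening in mm.
Only numpy, scipy, OpenCV 4.12 (cv2) and the standard library are available. Lean on these libraries where they do the work, as an engineer would, in place of code of your own. Each camera call takes 0.05 s, during which the arm holds its last target.

TASK

Get the key in the longer of the two black key carriers read: first blow the dust off the reader's sloping glass by pushing the cap of the air can at its side right down for a moment and letting it spring back up, then pick that carrier up by its grip and lay it flat and flush on the reader's sloping plate, centred over the glass and lengthwise up the slope (either end up), pressing the sprung plate in. Finish while the gripper is still holding the carrier there, steadily and without forcing it; do not change the reader's tilt, and leave the other things on the counter where they are.

Things in the scene. Friction and masses are not known exactly. Their poses are not given: they have to be found in the camera images.
- cap_top (a point): Middle of the flat top of the white round push cap (30 mm across, 18 mm tall) of a slim air can 52 mm across; the top is 196 mm above the counter when up. The can stands upright in a bracket fixed to the reader's left (+y) side, 170 mm from the reader's middle; a thin straw on the cap points at the glass. z axis up.
- nozzle (a joint): How far the cap of the air can is pushed down, m: 0 up, 0.005 fully down; sprung (2 N to start, 8 N fully down), it comes back up when let go.
- window (a point): Middle of the face of the reader's sloping aluminium plate, 112 mm (up the slope) x 88 mm, with a dark glass 56 x 34 mm; corner marks frame the long carrier's place. z axis squarely out of the plate (up and to the reader's front, roughly at the robot), x up the slope, y level. It sits on a dark tilting head 136 x 116 mm between cheeks with knobs (190 mm over all), 30 mm above the tilt axis.
- head (a joint): Tilt of the reader's head, rad: 0 = plate level, more = plate leans more towards the front of the reader; set between 0.35 and 0.62 at the start, and clamped (it yields only above 8 N m).
- plate (a joint): How far the sprung reading plate is pushed in along its own normal, m: 0 out, 0.004 fully in; 3 N to start, 9 N fully in, rigid beyond.
- carrier_grip (a point): The long key carrier: black slab 88 x 62 x 8 mm, flat rubber underside, on its back a grip rib 52 long, 18 wide, from 8 to 48 mm above the underside (top 4 mm: lip 56 long). 0.13 to 0.21 kg. It lies rib up; a round brass key bow sticks out of its +x end to 75 mm from the middle. This point is on the middle axis in the rib, 32 mm above the underside; x along rib and slab, y across, z up.
- short_carrier_grip (a point): The other, shorter key carrier (slab 64 x 50 mm, rib 44 mm long, small square steel key bow): same make, leave it alone. The point lies in its rib, 32 mm above the underside.
- padlock_center (a point): Brass padlock lying flat, 42 x 50 x 22 mm with a steel shackle; middle of its body.
- cylinder_center (a point): Steel door-lock cylinder lying on its side, 66 x 33 x 17 mm; its middle.
- caliper_center (a point): Steel caliper lying flat, 190 mm long, 12 mm thick; middle of its beam.
- screwdriver_grip (a point): Screwdriver lying flat, 170 mm long; middle of its handle.
- brush_grip (a point): Wooden hand brush lying flat; middle of its handle.
- mug: White mug, 80 mm across and 92 mm tall; middle of its underside.
Not all that is in view belongs to the job. What is shaped like the part that bears carrier_grip but brown is not meant.

How it is judged:
By the outcome, as a careful person would: the job done as asked, in the order asked, and still so for the second after the job is handed in, while the arm keeps its last pose, push and grip.
It also fails if it takes over 61 s, if anything falls off the work surface, if the arm or the gripper's body presses on something with over 40 N, if the wrist force passes 120 N, or if a joint passes its speed limit or range.

## Working session

There is one attempt and no reset: what is moved stays moved. The work goes in short steps, Python scripts to look and compute and a shell command to move; the robot and the scene stay as the last step left them, time stands still between calls to the robot, and variables do not carry over. Pictures are saved under pics/ and viewed, and the job is handed in when it is done.

```bash
mkdir -p pics; python3 - <<'E'
from station import *
import cv2
s=read_state()
print({k:s[k] for k in s})
for n in("side","top"):
    cv2.imwrite(f"pics/{n}0.png",get_image(n)); print(n,calibration(n))
E
```

```text
{'t': 0.0, 'joints': array([ 1.02492695e+00,  8.79479764e-02,  1.37223733e+00, -2.34729211e-06,
        1.68359024e+00, -1.03122102e-01]), 'joint_velocities': array([ 2.61358093e-03, -5.14964040e-04,  2.76462297e-04, -6.08878850e-05,
       -6.44906908e-05, -1.07099022e-03]), 'tau': array([-2.72306686e-03, -3.40197015e+01, -3.02417600e+01,  7.12662097e-02,
        3.33180896e-02, -1.31437546e-04]), 'tcp_pos': array([235.47520896, 496.67505679, 301.51637136]), 'tool_rot': array([ 4.86472803e-04,  8.45110050e-01,  5.34591257e-01, -9.77037377e-04]), 'wrist_force': array([-0.76743624,  0.21402313,  0.10744742]), 'wrist_torque': array([-0.00885093,  0.00137526, -0.05707072]), 'grip_width': 93.92934671342047}
side {'fovy': 55.689877504061016, 'cx': 276.15735386927065, 'cy': 217.0586313420355, 'R': array([[ 0.99764534, -0.06849898,  0.00341655],
       [-0.04631865, -0.70966698, -0.70301306],
       [ 0.05058029,  0.70119945, -0.71116873]]), 't': array([-477.07096612,  154.27783413, 1206.16878357])}
top {'fovy': 51.55151216056803, 'cx': 282.5712929548295, 'cy': 211.57728142912657, 'R': array([[ 0.00852606, -0.99994551, -0.00602353],
       [-0.98608484, -0.00740745, -0.16607775],
       [ 0.16602408,  0.0073557 , -0.98609426]]), 't': array([  61.44808894,  513.40681256, 1331.8751055 ])}
```

View pics/side0.png

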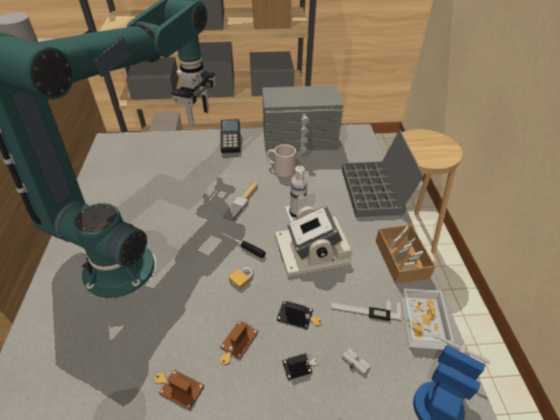

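View pics/top0.png

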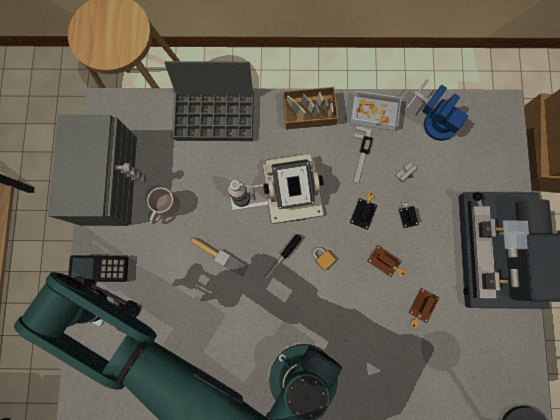

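The side view shows the reader near (313,240), the can near (299,190), the long black carrier near (296,314) and the short one near (298,366). In the top view these are at (293,187), (238,192), (363,212) and (408,215). Next I'll zoom in.

```bash
python3 - <<'E'
import cv2
a=cv2.imread("pics/side0.png");b=cv2.imread("pics/top0.png")
def crop(im,x0,y0,w,h,n,f):
    cv2.imwrite(n,cv2.resize(im[y0:y0+h,x0:x0+w],None,fx=f,fy=f,interpolation=cv2.INTER_CUBIC))
crop(a,255,155,110,125,"pics/s_reader.png",4.8)
crop(b,220,140,120,90,"pics/t_reader.png",6)
crop(a,265,290,65,50,"pics/s_car.png",11)
crop(b,340,180,60,60,"pics/t_car.png",10)
E
```

```text
(no output)
```

View pics/s_reader.png

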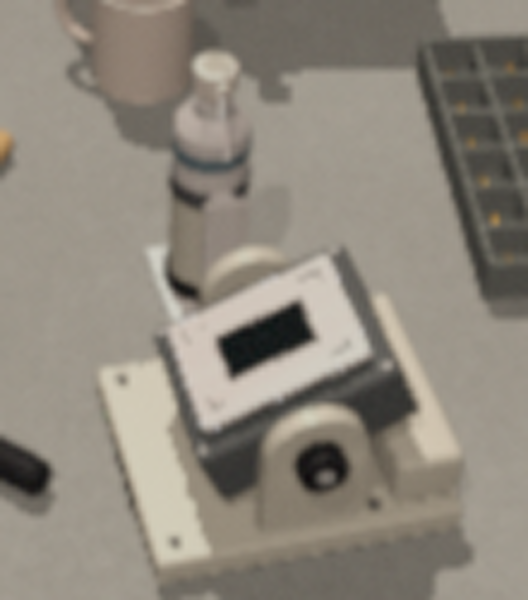

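View pics/t_reader.png

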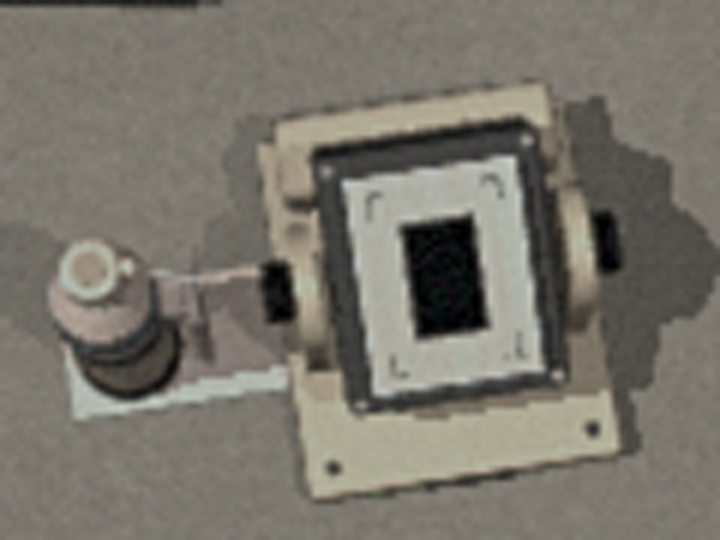

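View pics/s_car.png

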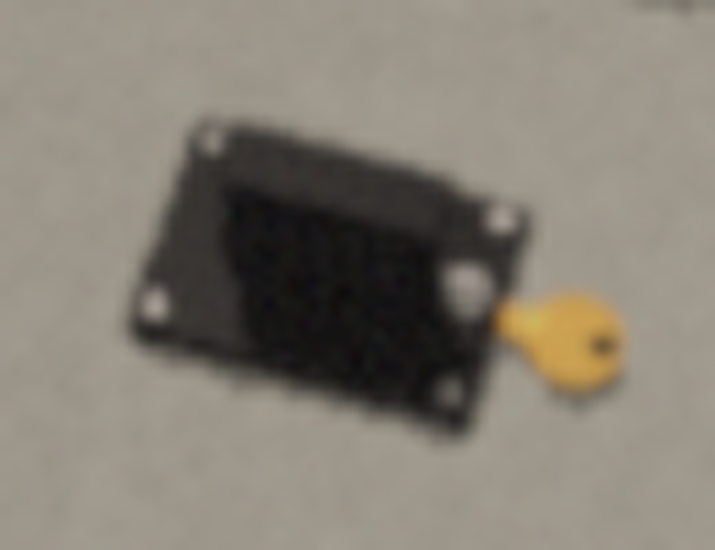

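View pics/t_car.png

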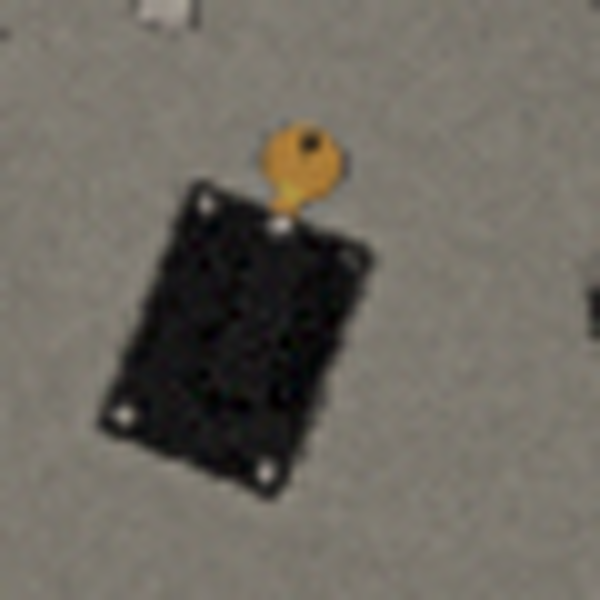

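```bash
python3 - <<'E'
import cv2
a=cv2.imread("pics/side0.png");b=cv2.imread("pics/top0.png")
def crop(im,x0,y0,w,h,n,f):
    c=cv2.resize(im[y0:y0+h,x0:x0+w],None,fx=f,fy=f,interpolation=cv2.INTER_CUBIC)
    for i in range(0,w,5): cv2.line(c,(int((i+.5)*f),0),(int((i+.5)*f),8 if i%10 else 16),(0,0,255),1)
    for i in range(0,h,5): cv2.line(c,(0,int((i+.5)*f)),(8 if i%10 else 16,int((i+.5)*f)),(0,0,255),1)
    cv2.imwrite(n,c)
crop(a,285,200,60,50,"pics/s_plate.png",12)
crop(b,270,160,50,50,"pics/t_plate.png",12)
crop(a,285,160,30,40,"pics/s_can.png",15)
crop(b,225,172,45,40,"pics/t_can.png",15)
E
```

```text
(no output)
```

View pics/s_plate.png

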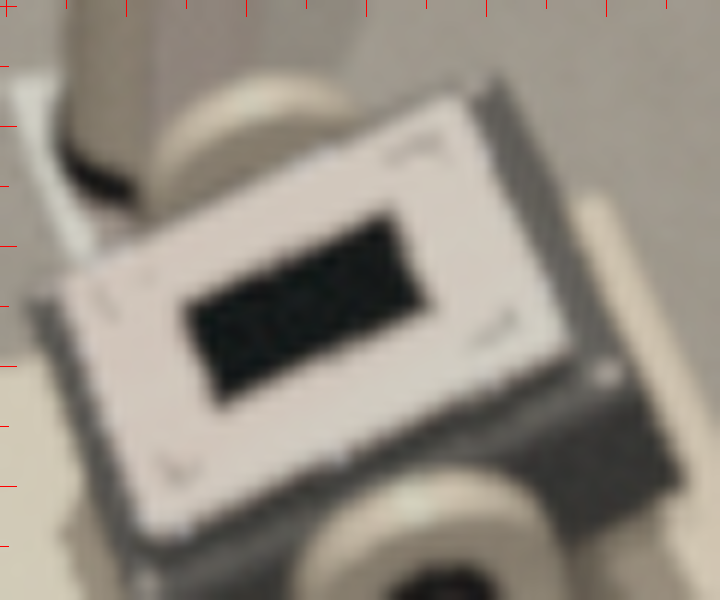

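View pics/t_plate.png

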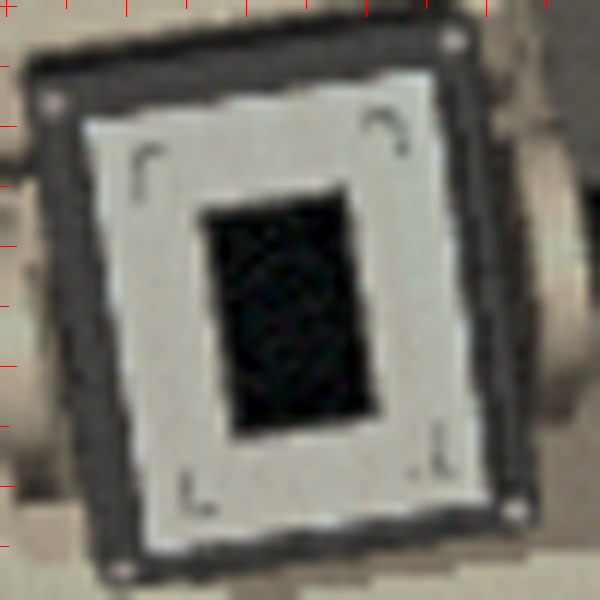

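View pics/s_can.png

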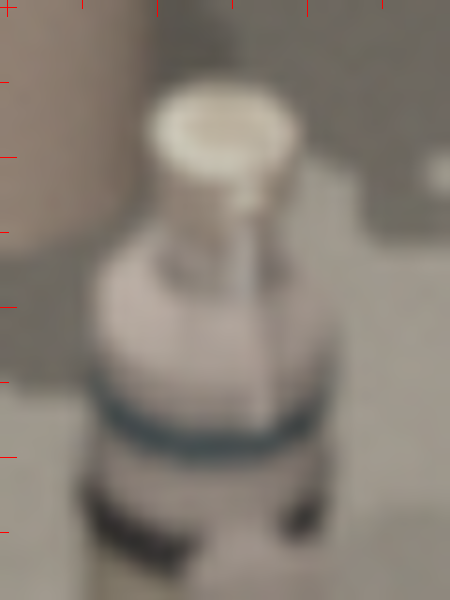

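View pics/t_can.png

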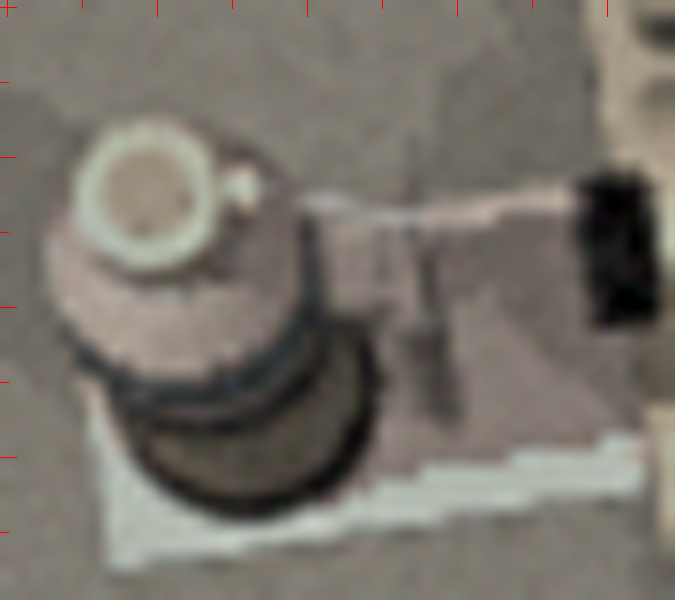

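```bash
cat > h.py <<'E'
import numpy as np, cv2
from station import *
from scipy.optimize import least_squares
from scipy.spatial.transform import Rotation as Ro
C={n:calibration(n) for n in("side","top")}
def proj(n,X):
    c=C[n]; X=np.atleast_2d(X); f=210/np.tan(np.radians(c["fovy"]/2))
    p=X@np.array(c["R"]).T+c["t"]; return np.c_[c["cx"]+f*p[:,0]/p[:,2], c["cy"]+f*p[:,1]/p[:,2]]
def up(pts,x0,y0,f): return (np.array(pts,float)+.5)/f-.5+[x0,y0]
def tri(ps,pt):
    r=lambda X:np.r_[(proj("side",X)[0]-ps),(proj("top",X)[0]-pt)]
    s=least_squares(r,[500,200,50]); return s.x,r(s.x)
E
cat > fit0.py <<'E'
from h import *
S=up([(60,293),(460,95),(575,347),(150,540),(185,308),(390,213),(430,305),(220,405)],285,200,12)
T=up([(147,553),(85,122),(435,72),(493,505),(234,437),(202,213),(345,190),(378,415)],270,160,12)
M=np.array([(-56,44,0),(56,44,0),(56,-44,0),(-56,-44,0),(-28,17,0),(28,17,0),(28,-17,0),(-28,-17,0)],float)
def Rw(yaw,t): return Ro.from_euler("ZY",[yaw,-t]).as_matrix()
def pts(p): return M@Rw(p[3],p[4]).T+p[:3]
for which in ("both","side","top"):
    def r(p):
        o=[]
        if which!="top": o.append((proj("side",pts(p))-S).ravel())
        if which!="side": o.append((proj("top",pts(p))-T).ravel())
        return np.concatenate(o)
    s=least_squares(r,[550,0,120,0,.5]); print(which,s.x.round(3),"rms",np.sqrt(np.mean(s.fun**2)))
    if which=="both": print(s.fun.reshape(2,8,2).round(2).tolist()); W=s.x
cs=up([(225,135)],285,160,15)[0]; ct=up([(147,193)],225,172,15)[0]
print("cap",tri(cs,ct))
yaw=W[3]
# tilt axis: 30 below window along normal
ax=W[:3]-30*Rw(W[3],W[4])[:,2]
print("axis",ax, "cap pred",ax+170*np.array([-np.sin(yaw),np.cos(yaw),0]))
sc=up([(212,138),(500,220),(450,392),(153,306)],265,290,11); tc=up([(207,203),(350,258),(266,470),(124,414)],340,180,10)
P=[tri(a,b) for a,b in zip(sc,tc)]
for p in P: print(p[0].round(1),p[1].round(2))
Q=np.array([p[0] for p in P]); print("screws?",Q.mean(0))
print("key bow",tri(up([(578,342)],265,290,11)[0],up([(303,162)],340,180,10)[0]))
E
python3 fit0.py
```

```text
both [5.80727e+02 3.19360e+01 1.13307e+02 1.60000e-01 4.13000e-01] rms 0.3186101479095485
[[[-0.14, -0.84], [-0.15, -0.14], [-0.31, -0.38], [-0.08, -0.11], [0.07, 0.27], [-0.08, 0.2], [0.04, 0.61], [0.25, 0.36]], [[0.19, 0.08], [0.07, -0.01], [-0.08, -0.2], [-0.23, -0.23], [0.41, -0.44], [0.52, 0.22], [-0.24, 0.45], [-0.56, -0.28]]]
side [5.80564e+02 3.03720e+01 1.14959e+02 1.62000e-01 4.16000e-01] rms 0.32294109835981816
top [5.76456e+02 3.22810e+01 1.30982e+02 1.59000e-01 4.35000e-01] rms 0.2700629182302278
cap (array([564.71475055, 202.25945717, 193.3021441 ]), array([ 0.08358251, -0.02044192,  0.00271563,  0.07856913]))
axis [592.61770122  33.85905909  85.83088569] cap pred [565.47271497 201.67785935  85.83088569]
[ 513.  -181.1   51.7] [ 9.93 -2.16  0.92 11.83]
[ 543.3 -221.1   62. ] [-2.99  0.67 -0.24 -3.68]
[ 518.8 -210.7  -41.4] [ -9.76   2.1   -0.97 -11.9 ]
[ 484.  -168.7  -51.4] [ 3.64 -0.75  0.41  4.3 ]
screws? [ 514.74446322 -195.39909585    5.21677611]
key bow (array([ 574.46388899, -219.24025095,    2.82243426]), array([-0.03050661,  0.00703897, -0.0021267 , -0.03768519]))
```

```bash
cat > fit1.py <<'E'
from h import *
sc=up([(500,220),(450,392),(153,306),(212,138)],265,290,11); tc=up([(207,203),(350,258),(266,470),(124,414)],340,180,10)
P=[tri(a,b) for a,b in zip(sc,tc)]
for p in P: print(p[0].round(1),p[1].round(2))
Q=np.array([p[0] for p in P]); c=Q.mean(0);print("screws",c)
d=Q[0]+Q[1]-Q[2]-Q[3]; print("yaw",np.arctan2(d[1],d[0]),np.arctan2(*(Q[0]+Q[3]-Q[1]-Q[2])[[1,0]])-np.pi/2)
k=tri(up([(578,342)],265,290,11)[0],up([(303,162)],340,180,10)[0])[0]; print("key",k, np.arctan2(*(k-c)[[1,0]]),np.linalg.norm((k-c)[:2]))
# outline top view: corners at z 0..8
to=up([(200,183),(375,250),(275,498),(100,430)],340,180,10)
so=up([(528,205),(465,437),(130,340),(203,120)],265,290,11)
def pts(p,z): 
    c,s=np.cos(p[2]),np.sin(p[2]); M=np.array([(44,31),(44,-31),(-44,-31),(-44,31)])
    return np.c_[M@np.array([[c,-s],[s,c]]).T+p[:2],np.full(4,z)]
zz=np.array([4,4,4,4])
r=lambda p:np.r_[(proj("top",np.c_[pts(p,0)[:,:2],[8,8,6,6]])-to).ravel(),(proj("side",np.c_[pts(p,0)[:,:2],[6,2,2,8]])-so).ravel()]
s=least_squares(r,[514,-195,-.4]);print("outline",s.x,s.fun.reshape(2,4,2).round(2).tolist())
E
python3 fit1.py
```

```text
[ 559.2 -186.7    7.8] [ 0.06 -0.01  0.    0.07]
[ 541.2 -232.9    6.9] [ 0.13 -0.03  0.01  0.16]
[ 471.1 -204.2    6.3] [ 0.26 -0.05  0.03  0.31]
[ 489.2 -158.4    8.4] [ 0.14 -0.03  0.01  0.17]
screws [ 515.19393651 -195.57172321    7.34595352]
yaw -0.3865481925429038 -0.37356295508700077
key [ 574.46388899 -219.24025095    2.82243426] -0.37993240621097507 63.821050385393576
outline [ 5.15081573e+02 -1.96436299e+02 -3.76534746e-01] [[[-0.24, -0.41], [0.18, -0.1], [0.69, 0.11], [0.16, -0.23]], [[0.27, 0.6], [0.3, -0.4], [-0.6, -0.54], [-0.54, -0.39]]]
```

Both fits are consistent: the window is at about (581, 32, 113), yaw 0.16 and tilt 0.41. Two independent estimates of the cap agree to 1 mm. The carrier is at (515, -196) with yaw -0.38, and its screws measure z≈7.3 against the expected 8. I'll set up a delta helper next.

```bash
cat > d.py <<'E'
from h import *
def q2R(q): return Ro.from_quat([q[1],q[2],q[3],q[0]]).as_matrix()
def delta(p0,R0,p1,R1):
    d=R0.T@(np.array(p1)-p0)/1000; rv=np.degrees(Ro.from_matrix(R0.T@R1).as_rotvec())
    print("d",d.round(4).tolist(),"r",rv.round(2).tolist())
def apply(p0,R0,d,r): # commanded pose after row
    return p0+R0@(np.array(d)*1000), R0@Ro.from_rotvec(np.radians(r)).as_matrix()
def down(a): # tool down with x at angle a
    c,s=np.cos(a),np.sin(a); return np.array([[c,s,0],[s,-c,0],[0,0,-1]])
E
python3 - <<'E'
from d import *
p0=np.array([235.666,496.963,302.706]); 
s=read_state(); print(q2R(s["tool_rot"]).round(4).tolist())
R0=down(1.025+.103)
delta(p0,R0,[565,202,322],R0)
E
```

```text
[[0.4285, 0.9036, -0.001], [0.9036, -0.4285, -0.0016], [-0.0019, -0.0002, -1.0]]
d [-0.1254, 0.424, -0.0193] r [0.0, 0.0, 0.0]
```

```bash
python3 -m inch '[{"dz":-0.03,"claw":-1},{"dx":-0.0364,"dy":0.123,"dz":-0.03,"claw":-1},{"dx":-0.054,"dy":0.182,"dz":-0.03,"claw":-1},{"dx":-0.0717,"dy":0.242,"dz":-0.03,"claw":-1},{"dx":-0.0895,"dy":0.3025,"dz":-0.03,"claw":-1},{"dx":-0.1074,"dy":0.363,"dz":-0.03,"claw":-1},{"dx":-0.1254,"dy":0.424,"dz":-0.02,"claw":-1},{"dx":-0.1254,"dy":0.424,"dz":-0.02,"claw":-1}]' 20
python3 -m inch '[{"claw":-1},{"claw":-1}]'
python3 - <<'E'
from h import *
for n in("side","top"): cv2.imwrite(f"pics/{n}1.png",get_image(n))
s=read_state();print(s["t"],s["tcp_pos"],s["wrist_force"],s["grip_width"],s["tool_rot"])
a=cv2.imread("pics/side1.png");b=cv2.imread("pics/top1.png")
h=np.hstack([cv2.resize(a[100:220,260:360],None,fx=4,fy=4,interpolation=2),cv2.resize(b[130:250,190:290],None,fx=4,fy=4,interpolation=2)])
cv2.imwrite("pics/c1.png",h)
E
```

```text
0.2 [235.55638105 496.78887287 301.93223272] [-0.63365071  0.62284954 -1.29136205] 94.10484402741213 [ 3.23194743e-04  8.45119462e-01  5.34577035e-01 -6.19859300e-04]schema error: expected keys rx, ry, rz, dx, dy, dz, claw
schema error: expected keys rx, ry, rz, dx, dy, dz, claw
```

View pics/c1.png

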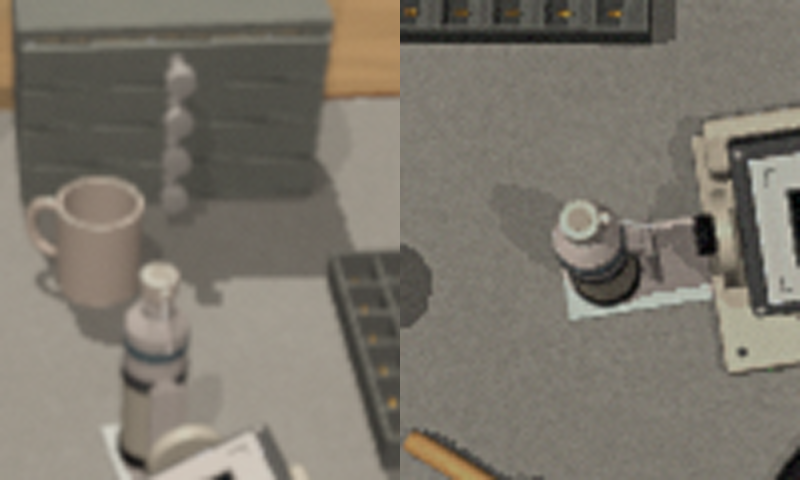

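The move was refused because each row needs all seven keys, so the arm hasn't moved.

```bash
python3 -m inch '[{"rx":0,"ry":0,"rz":0,"dx":0,"dy":0,"dz":-0.03,"claw":-1},{"rx":0,"ry":0,"rz":0,"dx":-0.0177,"dy":0.06,"dz":-0.03,"claw":-1},{"rx":0,"ry":0,"rz":0,"dx":-0.0354,"dy":0.12,"dz":-0.03,"claw":-1},{"rx":0,"ry":0,"rz":0,"dx":-0.053,"dy":0.18,"dz":-0.03,"claw":-1},{"rx":0,"ry":0,"rz":0,"dx":-0.071,"dy":0.24,"dz":-0.03,"claw":-1},{"rx":0,"ry":0,"rz":0,"dx":-0.0887,"dy":0.3,"dz":-0.03,"claw":-1},{"rx":0,"ry":0,"rz":0,"dx":-0.106,"dy":0.36,"dz":-0.03,"claw":-1},{"rx":0,"ry":0,"rz":0,"dx":-0.1254,"dy":0.424,"dz":-0.02,"claw":-1}]' 20
python3 -m inch '[{"rx":0,"ry":0,"rz":0,"dx":0,"dy":0,"dz":0,"claw":-1},{"rx":0,"ry":0,"rz":0,"dx":0,"dy":0,"dz":0,"claw":-1},{"rx":0,"ry":0,"rz":0,"dx":0,"dy":0,"dz":0,"claw":-1},{"rx":0,"ry":0,"rz":0,"dx":0,"dy":0,"dz":0,"claw":-1}]'
python3 - <<'E'
from h import *
for n in("side","top"): cv2.imwrite(f"pics/{n}2.png",get_image(n))
s=read_state();print(s["t"],s["tcp_pos"],s["wrist_force"],s["grip_width"],s["tool_rot"],s["joints"])
a=cv2.imread("pics/side2.png");b=cv2.imread("pics/top2.png")
h=np.hstack([cv2.resize(a[100:220,260:360],None,fx=4,fy=4,interpolation=2),cv2.resize(b[130:250,190:290],None,fx=4,fy=4,interpolation=2)])
cv2.imwrite("pics/c2.png",h)
E
```

```text
t: 1.2
tcp_pos: [562.6, 204.1, 324.2]
tool_rot: [0.0, 0.845, 0.535, 0.001]
wrist_force: [0.1, 0.2, 1.1]
grip_width: 17.5
t: 1.7
tcp_pos: [560.3, 206.8, 324.2]
tool_rot: [0.0, 0.845, 0.535, 0.001]
wrist_force: [0.3, -0.4, 0.2]
grip_width: 0.7
1.8 [560.46094706 206.50709112 324.0171937 ] [ 0.53811952 -0.43530566  0.22692841] 0.21489515131623904 [7.85942763e-05 8.44666580e-01 5.35292616e-01 4.21956839e-04] [ 2.58076482e-01  1.90002324e-01  1.21349519e+00  1.06473936e-04
  1.73724316e+00 -8.71614224e-01]
```

View pics/c2.png

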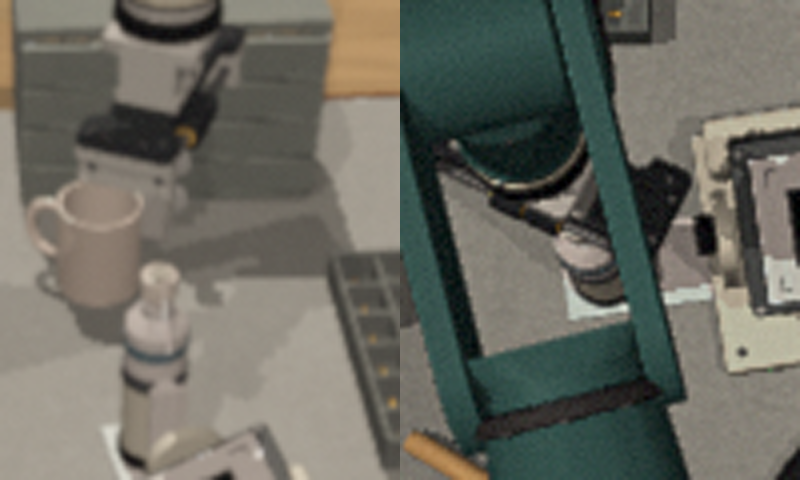

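```bash
python3 - <<'E'
from h import *
p=np.array([560.4,206.6,324.1])
print(proj("side",[p,p-[0,0,97],[565,202,196]]),proj("top",[p,p-[0,0,97],[565,202,196]]))
a=cv2.imread("pics/side2.png")
cv2.imwrite("pics/c3.png",cv2.resize(a[90:190,250:350],None,fx=6,fy=6,interpolation=2))
E
```

```text
[[300.02087089 131.88726286]
 [298.56100548 158.97119802]
 [299.75661009 167.876416  ]] [[226.6561232  174.42829967]
 [231.31514512 183.20921435]
 [234.32039616 184.1647699 ]]
```

View pics/c3.png

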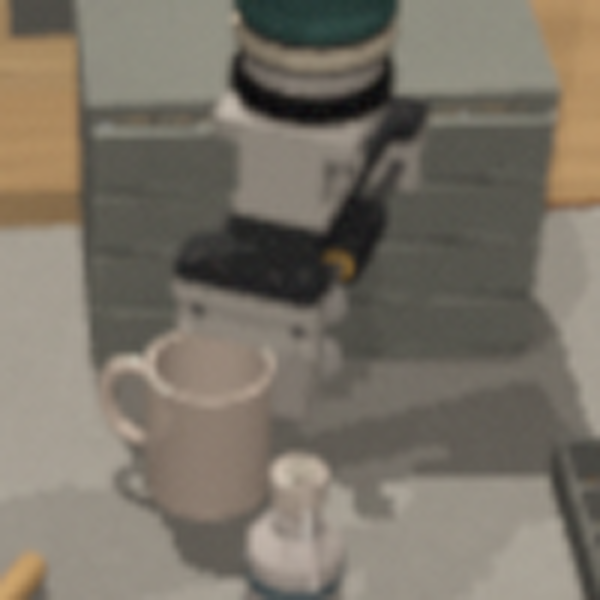

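```bash
python3 - <<'E'
from h import *
b=cv2.imread("pics/top0.png")
cv2.imwrite("pics/c4.png",cv2.resize(b[170:240,130:200],None,fx=8,fy=8,interpolation=2))
a=cv2.imread("pics/side0.png");c=cv2.imread("pics/side2.png")
cv2.imwrite("pics/c5.png",np.hstack([cv2.resize(x[110:190,260:320],None,fx=6,fy=6,interpolation=0) for x in(a,c)]))
for n in C: print(n, -np.array(C[n]["R"]).T@C[n]["t"])
print(tri(np.array([285.3,151.3]),np.array([160,203])))
E
```

```text
side [ 422.08519683 -768.95787644  967.87879518]
top [ 284.61541808   55.45090802 1398.98998569]
(array([535.35266973, 444.08675144,  83.00650337]), array([-1.94824037,  0.45766858, -0.08229505, -1.65214219]))
```

View pics/c4.png

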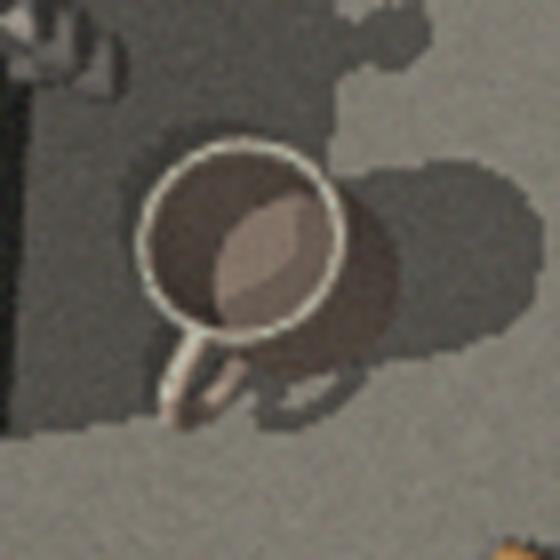

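View pics/c5.png

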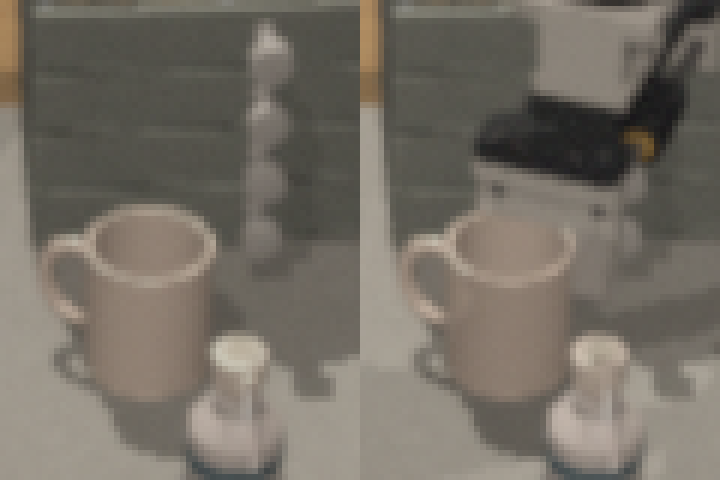

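```bash
python3 - <<'E'
from h import *
a=cv2.imread("pics/side0.png");c=cv2.imread("pics/side2.png")
d=cv2.absdiff(a,c).max(2)
x=np.hstack([c[100:180,260:330],cv2.cvtColor(np.clip(d*4,0,255).astype(np.uint8),8)[100:180,260:330]])
x=cv2.resize(x,None,fx=5.5,fy=5.5,interpolation=0)
s=read_state()
p=s["tcp_pos"]; q=s["tool_rot"]; R=Ro.from_quat([q[1],q[2],q[3],q[0]]).as_matrix()
for (hx,hy,col) in((88,37,(0,0,255)),(37,88,(0,255,0))):
  P=[p+R@[sx*hx,sy*hy,0] for sx,sy in((1,1),(1,-1),(-1,-1),(-1,1))]
  u=(proj("side",P)-[260,100]+.5)*5.5
  cv2.polylines(x,[u.astype(int)],True,col,1)
cv2.imwrite("pics/c6.png",x)
E
```

```text
(no output)
```

View pics/c6.png

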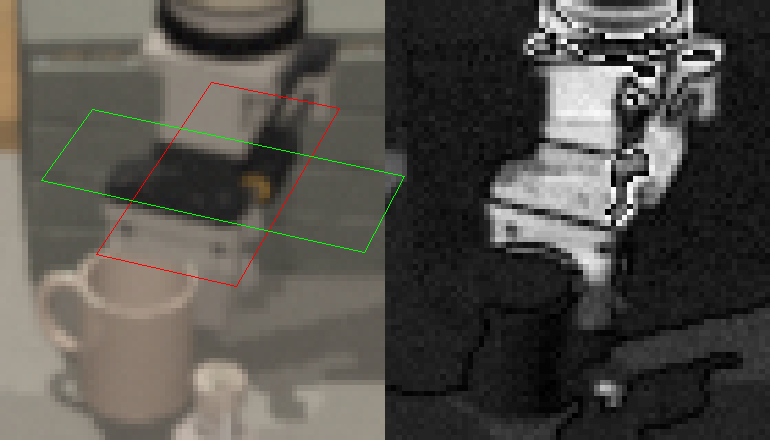

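The image check supports the reported pose: the tip projects to (298.6, 159), where it is seen. The last move simply stopped 6 mm short because of the step cap. Now I'll centre over the cap and lower the gripper.

```bash
python3 -m inch '[{"rx":0,"ry":0,"rz":0,"dx":-0.0022,"dy":0.0061,"dz":0,"claw":-1},{"rx":0,"ry":0,"rz":0,"dx":-0.0022,"dy":0.0061,"dz":0.01,"claw":-1},{"rx":0,"ry":0,"rz":0,"dx":-0.0022,"dy":0.0061,"dz":0.02,"claw":-1},{"rx":0,"ry":0,"rz":0,"dx":-0.0022,"dy":0.0061,"dz":0.027,"claw":-1},{"rx":0,"ry":0,"rz":0,"dx":-0.0022,"dy":0.0061,"dz":0.027,"claw":-1},{"rx":0,"ry":0,"rz":0,"dx":-0.0022,"dy":0.0061,"dz":0.027,"claw":-1}]'
python3 - <<'E'
from h import *
for n in("side","top"): cv2.imwrite(f"pics/{n}3.png",get_image(n))
a=cv2.imread("pics/side3.png");b=cv2.imread("pics/top3.png")
h=np.hstack([cv2.resize(a[130:200,270:330],None,fx=6,fy=6,interpolation=2),cv2.resize(b[150:220,205:265],None,fx=6,fy=6,interpolation=2)])
cv2.imwrite("pics/c7.png",h)
E
```

```text
t: 2.55
tcp_pos: [565.7, 201.0, 296.7]
tool_rot: [0.0, 0.845, 0.535, 0.0]
wrist_force: [1.1, 0.7, -0.1]
grip_width: 0.5
```

View pics/c7.png

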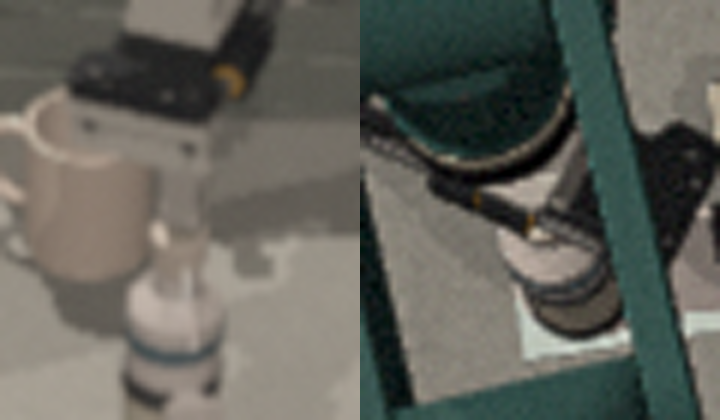

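```bash
python3 -m inch '[{"rx":0,"ry":0,"rz":0,"dx":0,"dy":0,"dz":0.003,"claw":-1},{"rx":0,"ry":0,"rz":0,"dx":0,"dy":0,"dz":0.005,"claw":-1},{"rx":0,"ry":0,"rz":0,"dx":0,"dy":0,"dz":0.007,"claw":-1},{"rx":0,"ry":0,"rz":0,"dx":0,"dy":0,"dz":0.007,"claw":-1}]'
```

```text
t: 3.15
tcp_pos: [565.8, 201.0, 290.6]
tool_rot: [0.0, 0.845, 0.535, 0.001]
wrist_force: [-1.6, -0.6, 5.8]
grip_width: 0.4
```

```bash
python3 -m inch '[{"rx":0,"ry":0,"rz":0,"dx":0,"dy":0,"dz":0.002,"claw":-1},{"rx":0,"ry":0,"rz":0,"dx":0,"dy":0,"dz":0.004,"claw":-1},{"rx":0,"ry":0,"rz":0,"dx":0,"dy":0,"dz":0.004,"claw":-1}]'
```

```text
t: 3.52
tcp_pos: [565.7, 201.0, 288.4]
tool_rot: [0.001, 0.845, 0.535, 0.002]
wrist_force: [-1.8, -1.3, 8.8]
grip_width: 0.7
```

```bash
python3 -m inch '[{"rx":0,"ry":0,"rz":0,"dx":0,"dy":0,"dz":0.001,"claw":-1},{"rx":0,"ry":0,"rz":0,"dx":0,"dy":0,"dz":0.002,"claw":-1},{"rx":0,"ry":0,"rz":0,"dx":0,"dy":0,"dz":0.002,"claw":-1},{"rx":0,"ry":0,"rz":0,"dx":0,"dy":0,"dz":0.002,"claw":-1}]'
```

```text
t: 4.03
tcp_pos: [565.6, 201.0, 288.3]
tool_rot: [0.001, 0.845, 0.535, 0.002]
wrist_force: [-5.4, -0.6, 15.1]
grip_width: 0.6
```

The cap is bottomed: force rose from 8.8 to 15.1 N with no further travel. Releasing it now.

```bash
python3 -m inch '[{"rx":0,"ry":0,"rz":0,"dx":0,"dy":0,"dz":-0.01,"claw":-1},{"rx":0,"ry":0,"rz":0,"dx":0,"dy":0,"dz":-0.03,"claw":-1},{"rx":0,"ry":0,"rz":0,"dx":0,"dy":0,"dz":-0.07,"claw":-1},{"rx":0,"ry":0,"rz":0,"dx":0,"dy":0,"dz":-0.07,"claw":-1},{"rx":0,"ry":0,"rz":0,"dx":0,"dy":0,"dz":-0.07,"claw":-1}]'
python3 - <<'E'
from d import *
s=read_state();print(s["t"],s["tcp_pos"],s["tool_rot"])
cv2.imwrite("pics/side4.png",get_image("side"))
a=cv2.imread("pics/side4.png")
cv2.imwrite("pics/c8.png",cv2.resize(a[130:250,260:360],None,fx=5,fy=5,interpolation=2))
p=s["tcp_pos"];R=q2R(s["tool_rot"])
delta(p,R,[515,-196,230],down(-.38+np.pi/2))
E
```

```text
t: 4.65
tcp_pos: [565.5, 200.9, 352.1]
tool_rot: [-0.0, 0.845, 0.535, -0.001]
wrist_force: [-0.6, -0.2, -0.7]
grip_width: 0.5
4.65 [565.52636814 200.91122822 352.06795849] [-3.20622145e-04  8.45125078e-01  5.34567827e-01 -8.58863381e-04]
d [-0.3801, 0.1246, 0.1223] r [-0.09, 0.06, -3.6]
```

View pics/c8.png

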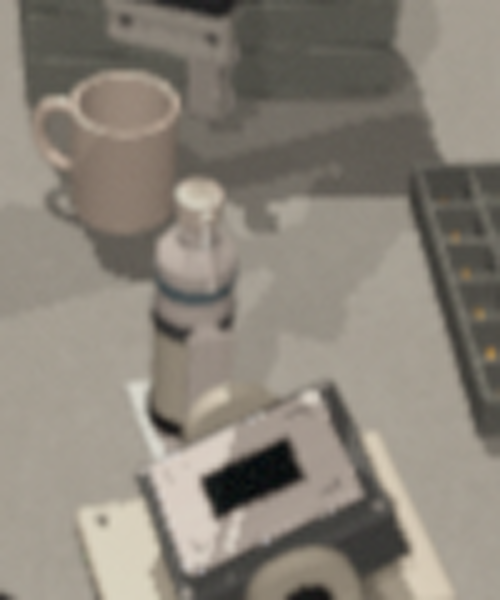

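```bash
python3 -m inch '[{"rx":0,"ry":0,"rz":-3.6,"dx":-0.055,"dy":0.018,"dz":0,"claw":0.1},{"rx":0,"ry":0,"rz":-3.6,"dx":-0.11,"dy":0.036,"dz":0,"claw":0.1},{"rx":0,"ry":0,"rz":-3.6,"dx":-0.165,"dy":0.054,"dz":0,"claw":0.1},{"rx":0,"ry":0,"rz":-3.6,"dx":-0.22,"dy":0.072,"dz":0,"claw":0.1},{"rx":0,"ry":0,"rz":-3.6,"dx":-0.275,"dy":0.09,"dz":0.01,"claw":0.1},{"rx":0,"ry":0,"rz":-3.6,"dx":-0.33,"dy":0.108,"dz":0.03,"claw":0.1},{"rx":0,"ry":0,"rz":-3.6,"dx":-0.38,"dy":0.1246,"dz":0.05,"claw":0.1},{"rx":0,"ry":0,"rz":-3.6,"dx":-0.38,"dy":0.1246,"dz":0.09,"claw":0.1}]'
python3 -m inch '[{"rx":0,"ry":0,"rz":0,"dx":0,"dy":0,"dz":0.02,"claw":0.1},{"rx":0,"ry":0,"rz":0,"dx":0,"dy":0,"dz":0.05,"claw":0.1},{"rx":0,"ry":0,"rz":0,"dx":0,"dy":0,"dz":0.05,"claw":0.1},{"rx":0,"ry":0,"rz":0,"dx":0,"dy":0,"dz":0.05,"claw":0.1}]'
python3 - <<'E'
from d import *
for n in("side","top"): cv2.imwrite(f"pics/{n}5.png",get_image(n))
a=cv2.imread("pics/side5.png");b=cv2.imread("pics/top5.png")
h=np.hstack([cv2.resize(a[240:340,250:330],None,fx=5,fy=5,interpolation=2),cv2.resize(b[150:250,330:410],None,fx=5,fy=5,interpolation=2)])
cv2.imwrite("pics/c9.png",h)
s=read_state();print(s["t"],s["tcp_pos"],s["tool_rot"])
delta(s["tcp_pos"],q2R(s["tool_rot"]),[515,-196,110],down(-.38+np.pi/2))
print(s["joints"])
E
```

```text
t: 5.7
tcp_pos: [514.6, -199.4, 262.0]
tool_rot: [0.0, 0.83, 0.558, -0.0]
wrist_force: [0.8, 0.9, -0.5]
grip_width: 51.9
t: 6.2
tcp_pos: [515.4, -195.7, 213.5]
tool_rot: [-0.0, 0.828, 0.561, -0.0]
wrist_force: [-0.1, -0.3, 0.6]
grip_width: 51.8
6.3 [ 515.95239484 -195.92215703  214.80364904] [9.67445837e-04 8.27856571e-01 5.60938700e-01 5.79804074e-04]
d [-0.0004, -0.0011, 0.1048] r [0.13, 0.01, 0.01]
[-4.65677514e-01  1.23713810e-01  1.50594966e+00  6.85032998e-05
  1.50967445e+00 -1.65672100e+00]
```

View pics/c9.png

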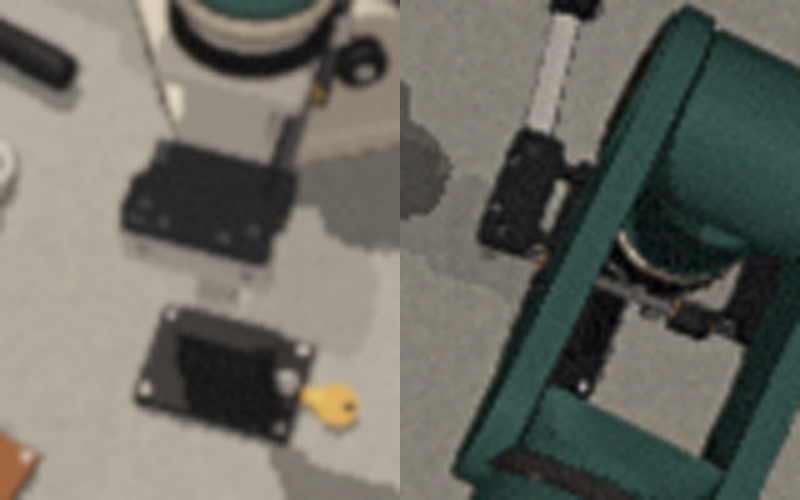

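```bash
python3 -m inch '[{"rx":0,"ry":0,"rz":0,"dx":0,"dy":0,"dz":0.03,"claw":0.1},{"rx":0,"ry":0,"rz":0,"dx":0,"dy":0,"dz":0.06,"claw":0.1},{"rx":0,"ry":0,"rz":0,"dx":0,"dy":0,"dz":0.085,"claw":0.1},{"rx":0,"ry":0,"rz":0,"dx":0,"dy":0,"dz":0.095,"claw":0.1},{"rx":0,"ry":0,"rz":0,"dx":0,"dy":0,"dz":0.103,"claw":0.1},{"rx":0,"ry":0,"rz":0,"dx":0,"dy":0,"dz":0.103,"claw":0.1},{"rx":0,"ry":0,"rz":0,"dx":0,"dy":0,"dz":0.103,"claw":0.1}]'
python3 - <<'E'
from d import *
for n in("side","top"): cv2.imwrite(f"pics/{n}6.png",get_image(n))
a=cv2.imread("pics/side6.png");b=cv2.imread("pics/top6.png")
h=np.hstack([cv2.resize(a[260:350,250:330],None,fx=5,fy=5,interpolation=2),cv2.resize(b[160:250,330:410],None,fx=5,fy=5,interpolation=2)])
cv2.imwrite("pics/c10.png",h)
s=read_state();print(s["t"],s["tcp_pos"],s["tool_rot"],s["wrist_force"])
E
```

```text
t: 7.18
tcp_pos: [516.0, -196.0, 111.6]
tool_rot: [0.001, 0.828, 0.561, 0.001]
wrist_force: [-0.1, -0.6, 0.0]
grip_width: 52.0
7.275 [ 515.91157131 -195.96169813  111.432146  ] [7.53889090e-04 8.27896625e-01 5.60880016e-01 4.67723015e-04] [ 0.20193655 -0.86140131 -0.46055385]
```

View pics/c10.png

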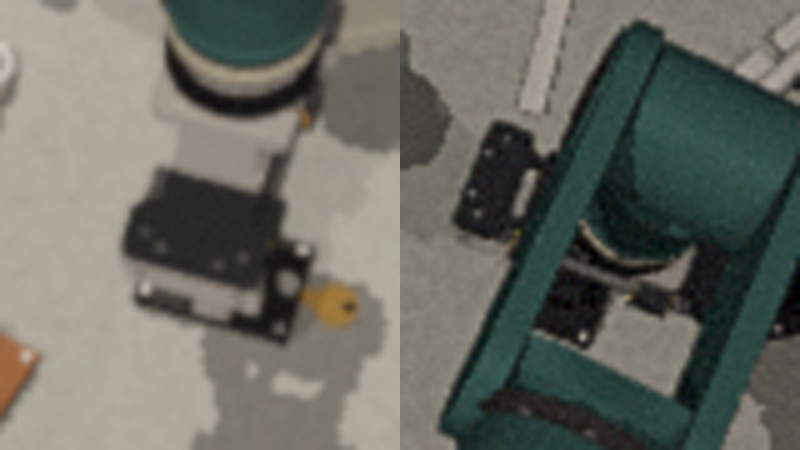

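```bash
python3 -m inch '[{"rx":0,"ry":0,"rz":0,"dx":0,"dy":0,"dz":0,"claw":-0.5},{"rx":0,"ry":0,"rz":0,"dx":0,"dy":0,"dz":0,"claw":-0.6},{"rx":0,"ry":0,"rz":0,"dx":0,"dy":0,"dz":0,"claw":-1},{"rx":0,"ry":0,"rz":0,"dx":0,"dy":0,"dz":0,"claw":-1},{"rx":0,"ry":0,"rz":0,"dx":0,"dy":0,"dz":0,"claw":-1},{"rx":0,"ry":0,"rz":0,"dx":0,"dy":0,"dz":0,"claw":-1}]' 40
python3 -m inch '[{"rx":0,"ry":0,"rz":0,"dx":0,"dy":0,"dz":-0.01,"claw":-1},{"rx":0,"ry":0,"rz":0,"dx":0,"dy":0,"dz":-0.03,"claw":-1},{"rx":0,"ry":0,"rz":0,"dx":0,"dy":0,"dz":-0.08,"claw":-1},{"rx":0,"ry":0,"rz":0,"dx":0,"dy":0,"dz":-0.12,"claw":-1},{"rx":0,"ry":0,"rz":0,"dx":0,"dy":0,"dz":-0.16,"claw":-1},{"rx":0,"ry":0,"rz":0,"dx":0,"dy":0,"dz":-0.16,"claw":-1},{"rx":0,"ry":0,"rz":0,"dx":0,"dy":0,"dz":-0.16,"claw":-1}]'
python3 - <<'E'
from d import *
for n in("side","top"): cv2.imwrite(f"pics/{n}7.png",get_image(n))
a=cv2.imread("pics/side7.png");b=cv2.imread("pics/top7.png")
h=np.hstack([cv2.resize(a[210:310,250:330],None,fx=5,fy=5,interpolation=2),cv2.resize(b[150:250,330:410],None,fx=5,fy=5,interpolation=2)])
cv2.imwrite("pics/c11.png",h)
s=read_state();print(s["t"],s["tcp_pos"],s["tool_rot"],s["wrist_force"],s["wrist_torque"],s["joints"])
E
```

```text
t: 8.02
tcp_pos: [515.5, -195.7, 110.4]
tool_rot: [-0.0, 0.828, 0.561, 0.0]
wrist_force: [0.3, 0.8, 0.1]
grip_width: 17.5
t: 8.9
tcp_pos: [514.9, -195.5, 268.9]
tool_rot: [-0.001, 0.828, 0.561, -0.001]
wrist_force: [-0.0, 0.2, -2.2]
grip_width: 17.8
9.0 [ 514.57305159 -195.39217844  267.6565744 ] [-0.00215745  0.82793874  0.56081315 -0.00118417] [ 0.34586156 -0.3321861  -3.04594484] [0.00710459 0.02677705 0.02235951] [-4.65929329e-01  1.00274331e-01  1.42580266e+00  3.70590766e-05
  1.62043765e+00 -1.65666689e+00]
```

View pics/c11.png

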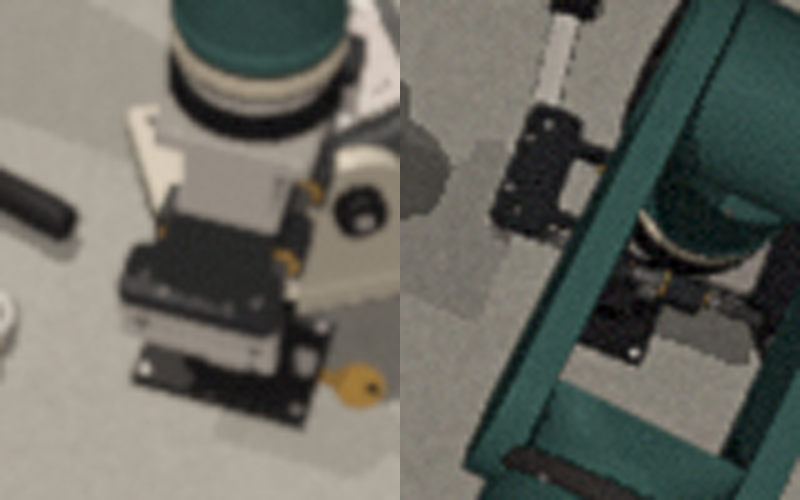

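```bash
cat > tgt.py <<'E'
from d import *
W=np.array([580.7,31.9,113.3]);yaw,t=.16,.413
def frame(yaw,t):
    l=np.array([-np.sin(yaw),np.cos(yaw),0]);u=np.array([np.cos(t)*np.cos(yaw),np.cos(t)*np.sin(yaw),np.sin(t)]);n=np.cross(u,l)
    return np.c_[l,u,-n]
E
python3 - <<'E'
from tgt import *
R1=frame(yaw,t);n=-R1[:,2];print(n)
# commanded pose est: down(1.1908) at measured
p0=np.array([515.3,-195.6,269]);R0=down(-.38+np.pi/2)
delta(p0,R0,W+170*n,R1)
delta(p0,R0,W+170*n+[0,0,40],R1)
E
```

```text
[-0.39623245 -0.06394378  0.91592087]
d [0.2004, -0.0822, -0.0] r [-23.08, 6.39, -30.49]
d [0.2004, -0.0822, -0.04] r [-23.08, 6.39, -30.49]
```

```bash
python3 -m inch '[{"rx":0,"ry":0,"rz":0,"dx":0,"dy":0,"dz":-0.04,"claw":-1},{"rx":-4.6,"ry":1.3,"rz":-6.1,"dx":0.03,"dy":-0.012,"dz":-0.05,"claw":-1},{"rx":-9.2,"ry":2.6,"rz":-12.2,"dx":0.07,"dy":-0.029,"dz":-0.05,"claw":-1},{"rx":-13.8,"ry":3.8,"rz":-18.3,"dx":0.11,"dy":-0.045,"dz":-0.05,"claw":-1},{"rx":-18.4,"ry":5.1,"rz":-24.4,"dx":0.15,"dy":-0.062,"dz":-0.05,"claw":-1},{"rx":-23.1,"ry":6.4,"rz":-30.5,"dx":0.19,"dy":-0.078,"dz":-0.05,"claw":-1},{"rx":-23.1,"ry":6.4,"rz":-30.5,"dx":0.2004,"dy":-0.0822,"dz":-0.04,"claw":-1},{"rx":-23.1,"ry":6.4,"rz":-30.5,"dx":0.2004,"dy":-0.0822,"dz":-0.03,"claw":-1}]'
python3 -m inch '[{"rx":0,"ry":0,"rz":0,"dx":0,"dy":0,"dz":0,"claw":-1},{"rx":0,"ry":0,"rz":0,"dx":0,"dy":0,"dz":0,"claw":-1}]'
python3 - <<'E'
from tgt import *
for n in("side","top"): cv2.imwrite(f"pics/{n}8.png",get_image(n))
a=cv2.imread("pics/side8.png");b=cv2.imread("pics/top8.png")
h=np.hstack([cv2.resize(a[170:270,260:360],None,fx=4,fy=4,interpolation=2),cv2.resize(b[130:230,240:340],None,fx=4,fy=4,interpolation=2)])
cv2.imwrite("pics/c12.png",h)
s=read_state();print(s["t"],s["tcp_pos"],s["tool_rot"],s["wrist_force"],s["wrist_torque"],s["joints"])
R1=frame(yaw,t);delta(s["tcp_pos"],q2R(s["tool_rot"]),W+170*-R1[:,2],R1)
E
```

```text
t: 10.0
tcp_pos: [512.9, 21.0, 298.2]
tool_rot: [0.132, 0.635, 0.746, 0.155]
wrist_force: [0.4, 0.4, -2.2]
grip_width: 18.0
t: 10.25
tcp_pos: [513.8, 19.8, 300.1]
tool_rot: [0.133, 0.635, 0.745, 0.156]
wrist_force: [-0.6, 0.0, -2.5]
grip_width: 17.8
10.35 [513.88105023  19.9726702  300.78013326] [0.13326599 0.63500814 0.74471346 0.15622642] [-0.47484091 -1.3232587  -2.19533505] [-0.00054588  0.35237384  0.0222237 ] [-0.1279498  -0.21798378  1.70422994  0.11960561  1.25890844 -1.87129098]
d [0.0011, -0.0131, 0.0289] r [0.04, 0.03, -0.07]
```

View pics/c12.png

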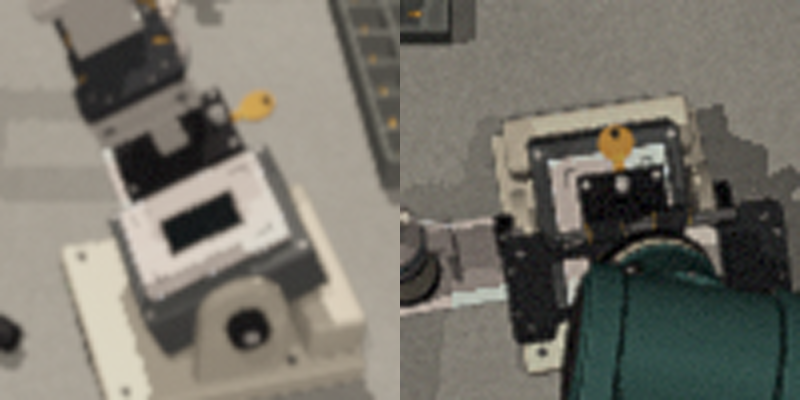

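```bash
python3 -m inch '[{"rx":0,"ry":0,"rz":0,"dx":0.001,"dy":-0.013,"dz":0.01,"claw":-1},{"rx":0,"ry":0,"rz":0,"dx":0.001,"dy":-0.013,"dz":0.035,"claw":-1},{"rx":0,"ry":0,"rz":0,"dx":0.001,"dy":-0.013,"dz":0.055,"claw":-1},{"rx":0,"ry":0,"rz":0,"dx":0.001,"dy":-0.013,"dz":0.063,"claw":-1},{"rx":0,"ry":0,"rz":0,"dx":0.001,"dy":-0.013,"dz":0.063,"claw":-1},{"rx":0,"ry":0,"rz":0,"dx":0.001,"dy":-0.013,"dz":0.063,"claw":-1}]'
python3 - <<'E'
from tgt import *
for n in("side","top"): cv2.imwrite(f"pics/{n}9.png",get_image(n))
a=cv2.imread("pics/side9.png");b=cv2.imread("pics/top9.png")
cv2.imwrite("pics/c13s.png",cv2.resize(a[190:250,280:350],None,fx=10,fy=10,interpolation=2))
cv2.imwrite("pics/c13t.png",cv2.resize(b[150:210,260:330],None,fx=10,fy=10,interpolation=2))
s=read_state();print(s["t"],s["tcp_pos"].tolist(),s["tool_rot"].tolist(),s["wrist_force"])
R1=frame(yaw,t);delta(s["tcp_pos"],q2R(s["tool_rot"]),W+135.5*-R1[:,2],R1)
E
```

```text
t: 11.1
tcp_pos: [526.9, 23.8, 238.8]
tool_rot: [0.134, 0.634, 0.745, 0.157]
wrist_force: [-0.4, 1.1, -1.7]
grip_width: 17.9
11.2 [526.8029629411443, 23.85869026425829, 238.83702759322927] [0.13384763034647956, 0.634351348434103, 0.7450329183286312, 0.15687297153171537] [ 0.49278223 -0.74994644 -1.36704387]
d [-0.0006, -0.0005, 0.0014] r [0.14, 0.02, 0.01]
```

View pics/c13s.png

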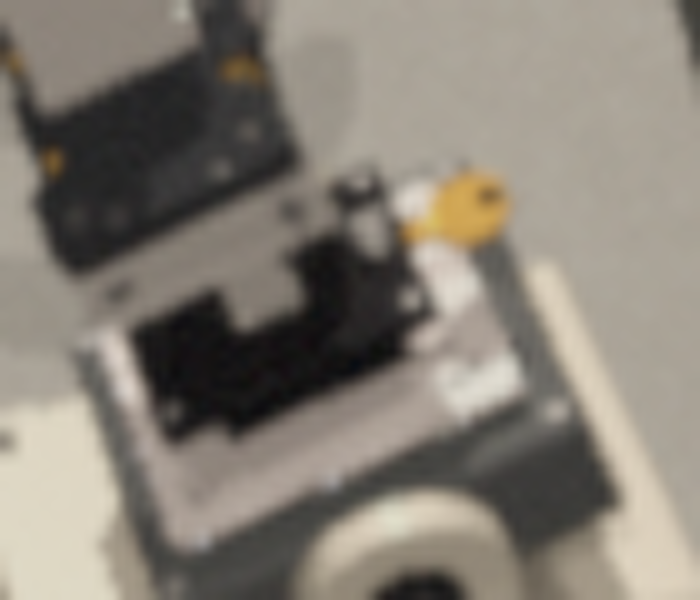

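View pics/c13t.png

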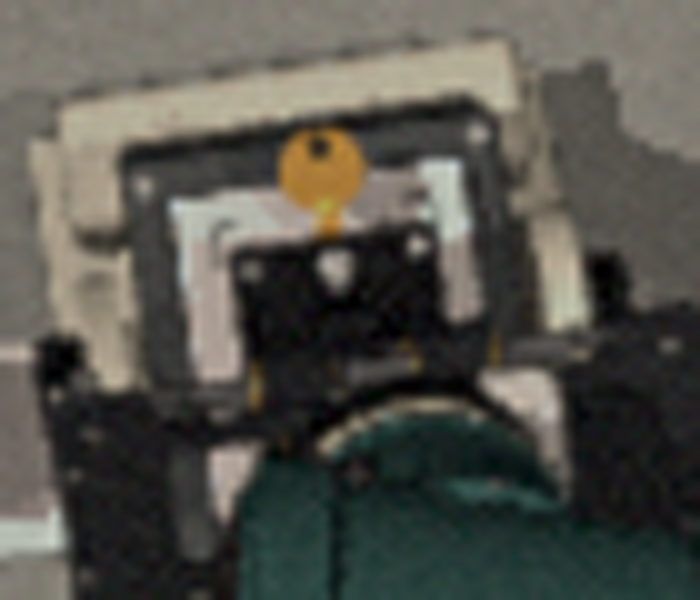

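```bash
python3 - <<'E'
from tgt import *
p=np.array([526.85,23.85,238.8]);q=[0.1338,0.63435,0.745,0.15687];R=q2R(q)
def sc(cx,cy,oy=0): return p+R@[cy,cx+oy,110.5-8.5]
names=[(37.7,24.8),(37.7,-24.8),(-37.7,-24.8)]
so=up([(365,188),(412,300),(175,410)],280,190,10); to=up([(252,272),(418,245)],260,150,10)
for i,(a,b) in enumerate(names):
    X=sc(a,b); print("pred",X.round(1),"side diff",(so[i]-proj("side",X)[0]).round(2), "top diff",(to[i]-proj("top",X)[0]).round(2) if i<2 else "")
    if i<2: print("  tri",tri(so[i],to[i])[0].round(1), "tool-frame err (x,y,z)",(R.T@(tri(so[i],to[i])[0]-X)).round(1))
# plate visible corner re-check from new images
pl=lambda c:W+frame(yaw,t)@[c[1],c[0],0]
for nm,c,s_,t_ in (("hi+y",(56,44),None,(172,203)),("hi-y",(56,-44),(527,390),(462,160)),("lo+y",(-56,44),(85,340),None),("lo-y",(-56,-44),(190,545),None)):
    X=pl(c)
    print(nm, None if s_ is None else (up([s_],280,190,10)[0]-proj("side",X)[0]).round(2), None if t_ is None else (up([t_],260,150,10)[0]-proj("top",X)[0]).round(2))
E
```

```text
pred [597.6  60.4 160.7] side diff [0.45 1.26] top diff [0.4  0.36]
  tri [598.4  59.2 156.3] tool-frame err (x,y,z) [-1.2 -1.2  4.2]
pred [605.5  11.4 160.7] side diff [0.02 0.67] top diff [0.26 0.17]
  tri [605.5  10.6 158.8] tool-frame err (x,y,z) [-0.8 -0.9  1.7]
pred [5.374e+02 4.000e-01 1.303e+02] side diff [0.17 0.42] top diff 
hi+y None [0.04 0.15]
hi-y [0.11 0.45] [0.02 0.19]
lo+y [-1.34  0.43] None
lo-y [ 1.6  -0.39] None
```

```bash
cat > edge.py <<'E'
from tgt import *
from scipy.ndimage import map_coordinates
ims={"side":[0,1,2,3],"top":[0,1]}
G={n:np.mean([cv2.cvtColor(cv2.imread(f"pics/{n}{i}.png"),6).astype(float) for i in ids],0) for n,ids in ims.items()}
rect=lambda a,b:[(( a,b),(a,-b)),((a,-b),(-a,-b)),((-a,-b),(-a,b)),((-a,b),(a,b))] # hi, -y, lo, +y
E=[("plate",56,44,e) for e in rect(56,44)]+[("glass",28,17,e) for e in rect(28,17)]
lab=["hi","-y","lo","+y"]*2
def world(p,c): c=np.array(c); return p[:3]+np.c_[c[:,1],c[:,0],0*c[:,0]]@frame(p[3],p[4]).T
def obs(p):
    out={}
    for k,(nm,a,b,(A,B)) in enumerate(E):
        for n in G:
            s=np.linspace(.15,.85,20)[:,None]; mp=np.array(A)*(1-s)+np.array(B)*s
            P=proj(n,world(p,mp)); tdir=P[-1]-P[0]; tdir/=np.linalg.norm(tdir); nn=np.array([-tdir[1],tdir[0]])
            o=np.arange(-2.5,2.51,.1)
            xy=P[:,None]+o[None,:,None]*nn
            pr=map_coordinates(G[n],[xy[...,1],xy[...,0]],order=1).mean(0)
            g=np.abs(np.gradient(np.convolve(pr,np.ones(7)/7,"same")));g[:5]=g[-5:]=0
            i=g.argmax(); w=slice(max(i-6,0),i+7); off=(o[w]*g[w]).sum()/g[w].sum()
            out[(k,n)]=(mp,P+off*nn,nn,off)
    return out
def run(use,p,it=5):
    for _ in range(it):
        ob=obs(p)
        def r(p): return np.concatenate([((proj(n,world(p,mp))-Q)@nn)[::4] for (k,n),(mp,Q,nn,o) in ob.items() if use(k,n)])
        s=least_squares(r,p,loss="soft_l1",f_scale=.2); p=s.x
    return p,ob
p0=np.array([*W,yaw,t])
for nm,u in (("all",lambda k,n:True),("glass",lambda k,n:k>=4),("top all",lambda k,n:n=="top"),("side all",lambda k,n:n=="side"),("no low/side",lambda k,n: not(k in(1,2) and n=="side"))):
    p,ob=run(u,p0); print(nm,p.round(3),{E[k][0][0]+lab[k]+n[0]:round(o[3],2) for (k,n),o in ob.items()})
E
python3 edge.py
```

```text
all [5.80281e+02 3.23470e+01 1.14144e+02 1.59000e-01 3.49000e-01] {'phis': np.float64(-0.19), 'phit': np.float64(0.01), 'p-ys': np.float64(-0.99), 'p-yt': np.float64(0.07), 'plos': np.float64(-0.19), 'plot': np.float64(0.4), 'p+ys': np.float64(0.01), 'p+yt': np.float64(0.01), 'ghis': np.float64(0.0), 'ghit': np.float64(-0.58), 'g-ys': np.float64(0.1), 'g-yt': np.float64(-0.6), 'glos': np.float64(-0.29), 'glot': np.float64(-0.41), 'g+ys': np.float64(-0.1), 'g+yt': np.float64(-0.59)}
glass [5.79560e+02 3.14080e+01 1.15741e+02 8.80000e-02 2.92000e-01] {'phis': np.float64(-0.3), 'phit': np.float64(-0.1), 'p-ys': np.float64(-1.2), 'p-yt': np.float64(0.2), 'plos': np.float64(0.1), 'plot': np.float64(0.69), 'p+ys': np.float64(0.09), 'p+yt': np.float64(-0.2), 'ghis': np.float64(-0.11), 'ghit': np.float64(-0.68), 'g-ys': np.float64(-0.11), 'g-yt': np.float64(-0.47), 'glos': np.float64(-0.1), 'glot': np.float64(-0.28), 'g+ys': np.float64(-0.09), 'g+yt': np.float64(-0.79)}
top all [5.80297e+02 3.23710e+01 1.16036e+02 1.59000e-01 4.07000e-01] {'phis': np.float64(0.1), 'phit': np.float64(0.1), 'p
[... 647 characters left out ...]
': np.float64(0.0), 'ghit': np.float64(-1.09), 'g-ys': np.float64(0.31), 'g-yt': np.float64(1.85), 'glos': np.float64(-0.09), 'glot': np.float64(0.0), 'g+ys': np.float64(-0.2), 'g+yt': np.float64(-1.37)}
no low/side [5.80309e+02 3.22890e+01 1.14526e+02 1.43000e-01 4.04000e-01] {'phis': np.float64(-0.1), 'phit': np.float64(-0.01), 'p-ys': np.float64(-1.01), 'p-yt': np.float64(-0.0), 'plos': np.float64(-0.3), 'plot': np.float64(0.18), 'p+ys': np.float64(0.1), 'p+yt': np.float64(0.09), 'ghis': np.float64(0.09), 'ghit': np.float64(-0.58), 'g-ys': np.float64(0.0), 'g-yt': np.float64(-0.68), 'glos': np.float64(-0.39), 'glot': np.float64(-0.59), 'g+ys': np.float64(-0.01), 'g+yt': np.float64(-0.58)}
```

```bash
cat >> edge.py <<'E'
print("----")
def run2(use,p,it=6):
    p=np.r_[p,0,0]
    for _ in range(it):
        ob=obs(p)
        def r(p): return np.concatenate([((proj(n,world(p,mp))-Q)@nn+(0 if k<4 else p[5 if n=="side" else 6]))[::4] for (k,n),(mp,Q,nn,o) in ob.items() if use(k,n)])
        s=least_squares(r,p,loss="soft_l1",f_scale=.2); p=s.x
    J=s.jac; cov=np.linalg.pinv(J.T@J)*0.15**2*5
    ob=obs(p)
    return p,{E[k][0][0]+lab[k]+n[0]:round(float(o[3]),2) for (k,n),o in ob.items()},np.sqrt(np.diag(cov))
for nm,u in (("A all but p-ys",lambda k,n:not(k==1 and n=="side")),("B also no plo",lambda k,n:not(k==1 and n=="side") and k!=2),("C hi+y only + glass",lambda k,n:k not in(1,2)),("D",lambda k,n:not(k in(1,2) and n=="side") and not(k==2))):
    p,o,sd=run2(u,p0); print(nm,p.round(3),o,"sd",sd.round(3))
E
python3 edge.py | sed -n '/----/,$p'
```

```text
----
A all but p-ys [ 5.80221e+02  3.22400e+01  1.14559e+02  1.46000e-01  4.07000e-01
 -5.70000e-02 -6.06000e-01] {'phis': -0.18, 'phit': -0.09, 'p-ys': -1.0, 'p-yt': 0.08, 'plos': -0.29, 'plot': 0.2, 'p+ys': 0.1, 'p+yt': 0.0, 'ghis': 0.0, 'ghit': -0.59, 'g-ys': 0.09, 'g-yt': -0.59, 'glos': -0.3, 'glot': -0.51, 'g+ys': -0.1, 'g+yt': -0.59} sd [0.221 0.229 0.471 0.01  0.022 0.092 0.078]
B also no plo [ 5.80287e+02  3.23320e+01  1.14613e+02  1.47000e-01  4.06000e-01
 -2.60000e-02 -5.67000e-01] {'phis': -0.1, 'phit': -0.01, 'p-ys': -1.0, 'p-yt': 0.07, 'plos': -0.3, 'plot': 0.19, 'p+ys': 0.1, 'p+yt': 0.01, 'ghis': 0.09, 'ghit': -0.58, 'g-ys': 0.0, 'g-yt': -0.6, 'glos': -0.31, 'glot': -0.59, 'g+ys': -0.01, 'g+yt': -0.59} sd [0.234 0.231 0.491 0.01  0.025 0.096 0.079]
C hi+y only + glass [ 5.80207e+02  3.22050e+01  1.14687e+02  1.40000e-01  4.03000e-01
 -5.30000e-02 -5.67000e-01] {'phis': -0.1, 'phit': -0.02, 'p-ys': -1.09, 'p-yt': 0.09, 'plos': -0.29, 'plot': 0.2, 'p+ys': 0.1, 'p+yt': -0.0, 'ghis': 0.0, 'ghit': -0.59, 'g-ys': 0.0, 'g-yt': -0.59, 'glos': -0.3, 'glot': -0.51, 'g+ys': -0.09, 'g+yt': -0.6} sd [0.235 0.264 0.495 0.012 0.025 0.092 0.078]
D [ 5.80287e+02  3.23320e+01  1.14613e+02  1.47000e-01  4.06000e-01
 -2.60000e-02 -5.67000e-01] {'phis': -0.1, 'phit': -0.01, 'p-ys': -1.0, 'p-yt': 0.07, 'plos': -0.3, 'plot': 0.19, 'p+ys': 0.1, 'p+yt': 0.01, 'ghis': 0.09, 'ghit': -0.58, 'g-ys': 0.0, 'g-yt': -0.6, 'glos': -0.31, 'glot': -0.59, 'g+ys': -0.01, 'g+yt': -0.59} sd [0.234 0.231 0.491 0.01  0.025 0.096 0.079]
```

```bash
python3 - <<'E'
import cv2,numpy as np
a=np.mean([cv2.imread(f"pics/side{i}.png").astype(float) for i in(0,1,2,3)],0).astype(np.uint8)
b=np.mean([cv2.imread(f"pics/top{i}.png").astype(float) for i in(0,1)],0).astype(np.uint8)
cv2.imwrite("pics/d_s.png",cv2.resize(a[200:265,280:350],None,fx=11,fy=9,interpolation=2) if 0 else cv2.resize(a[198:262,280:350],None,fx=9,fy=9,interpolation=2))
cv2.imwrite("pics/d_t.png",cv2.resize(b[155:215,265:325],None,fx=10,fy=10,interpolation=2))
E
```

```text
(no output)
```

View pics/d_s.png

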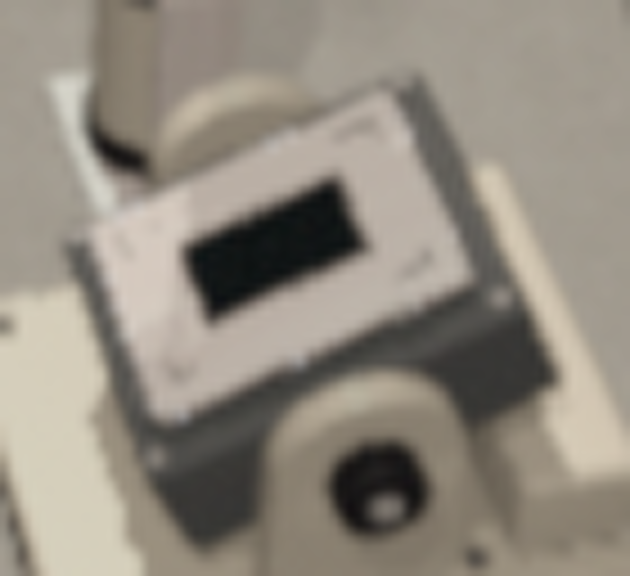

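View pics/d_t.png

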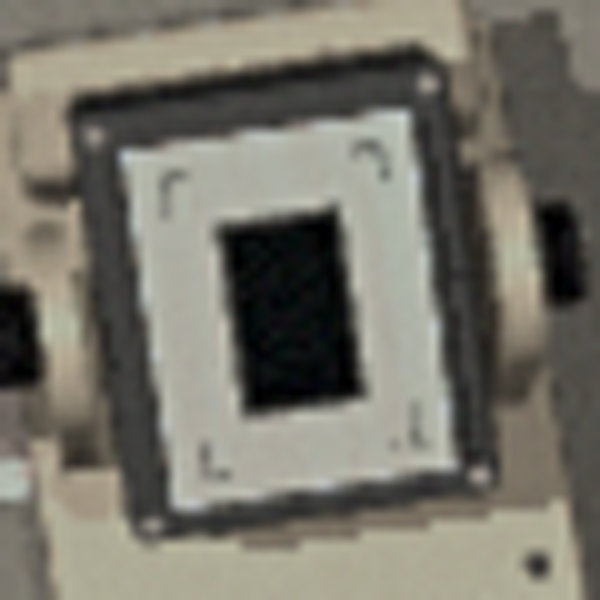

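```bash
python3 - <<'E'
from tgt import *
S={"h-":(500,297),"l-":(157,457),"h+":(405,80)}; T={"h-":(428,83),"l-":(481,474),"h+":(96,134),"l+":(153,525)}
P={k:tri(up([S[k]],280,198,9)[0],up([T[k]],265,155,10)[0]) for k in S}
for k in P: print(k,P[k][0].round(1),P[k][1].round(2))
d=P["h-"][0]-P["l-"][0]; print("len",np.linalg.norm(d),"tilt",np.arctan2(d[2],np.hypot(*d[:2])),"yaw",np.arctan2(d[1],d[0]))
e=P["h+"][0]-P["h-"][0]; print(np.linalg.norm(e),"yaw",np.arctan2(-e[0],e[1]),"roll",e[2])
M0={"h-":(1,-1),"l-":(-1,-1),"h+":(1,1),"l+":(-1,1)}
def X(p,k): a,b=M0[k]; return p[:3]+frame(p[3],p[4])@[b*p[6],a*p[5],0]
def r(p): return np.concatenate([proj("side",X(p,k))[0]-up([S[k]],280,198,9)[0] for k in S]+[proj("top",X(p,k))[0]-up([T[k]],265,155,10)[0] for k in T])
s=least_squares(r,[580,32,110,.16,.41,62,52]); print(s.x.round(3),s.fun.round(2))
J=s.jac; print(np.sqrt(np.diag(np.linalg.inv(J.T@J)))*.25)
n=-frame(s.x[3],s.x[4])[:,2]; print("plane offset window vs screws along n",n@(W-s.x[:3]), "inplane", frame(s.x[3],s.x[4]).T@(W-s.x[:3]))
# corner marks top+side
E
```

```text
h- [647.1  -8.5 130.5] [ 0.16 -0.04  0.    0.18]
l- [536.9 -27.1  82.2] [ 0.05 -0.01  0.    0.05]
h+ [631.2  91.4 131.4] [-0.1   0.03 -0.   -0.11]
len 121.74730453331703 tilt 0.40820314789769907 yaw 0.16765646359335692
101.13618447493863 yaw 0.1579397525690291 roll 0.9060978937145592
[5.83945e+02 3.23810e+01 1.06418e+02 1.60000e-01 4.15000e-01 6.10960e+01
 5.08540e+01] [ 0.26 -0.08  0.01 -0.02 -0.19  0.08  0.14  0.08 -0.13  0.09 -0.05 -0.01
  0.04 -0.06]
[0.32451431 0.3733977  0.78602991 0.00432088 0.01244383 0.31397787
 0.3280019 ]
plane offset window vs screws along n 7.620251797736146 inplane [ 0.04385903 -0.22417897 -7.6202518 ]
```

```bash
python3 -m inch '[{"rx":0.1,"ry":0,"rz":0,"dx":0.0005,"dy":0.0005,"dz":0.009,"claw":-1},{"rx":0.1,"ry":0,"rz":0,"dx":0.0005,"dy":0.0005,"dz":0.018,"claw":-1},{"rx":0.1,"ry":0,"rz":0,"dx":0.0005,"dy":0.0005,"dz":0.018,"claw":-1},{"rx":0.1,"ry":0,"rz":0,"dx":0.0005,"dy":0.0005,"dz":0.018,"claw":-1}]'
python3 - <<'E'
from tgt import *
I={n:np.mean([get_image(n).astype(float) for _ in range(3)],0).astype(np.uint8) for n in("side","top")}
for n in I: cv2.imwrite(f"pics/{n}10.png",I[n])
cv2.imwrite("pics/c14s.png",cv2.resize(I["side"][190:250,280:350],None,fx=11,fy=10,interpolation=2) if 0 else cv2.resize(I["side"][190:250,280:350],None,fx=10,fy=10,interpolation=2))
cv2.imwrite("pics/c14t.png",cv2.resize(I["top"][150:210,260:330],None,fx=10,fy=10,interpolation=2))
s=read_state();print(s["t"],s["tcp_pos"].tolist(),s["tool_rot"].tolist(),s["wrist_force"],s["wrist_torque"])
R1=frame(yaw,t);delta(s["tcp_pos"],q2R(s["tool_rot"]),W+110.5*-R1[:,2],R1)
E
```

```text
t: 11.7
tcp_pos: [534.0, 25.7, 221.0]
tool_rot: [0.132, 0.635, 0.745, 0.156]
wrist_force: [-0.1, 0.0, -1.2]
grip_width: 17.3
12.0 [534.0614187181309, 25.664194161309453, 221.55127045936658] [0.1326383263463725, 0.6345522099979343, 0.745306077819616, 0.1557864484989345] [ 0.63232637 -0.25212819 -2.75125833] [0.01744551 0.33817998 0.04348294]
d [-0.0013, -0.0004, 0.0075] r [-0.05, -0.0, 0.01]
```

View pics/c14s.png

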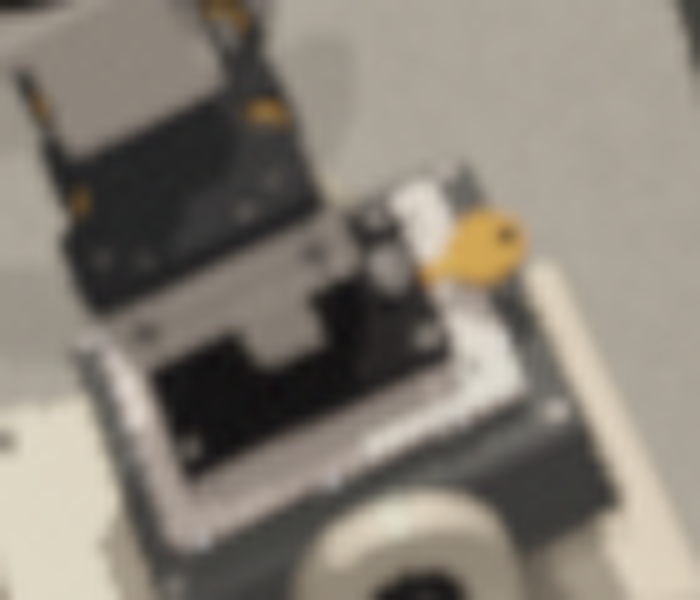

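View pics/c14t.png

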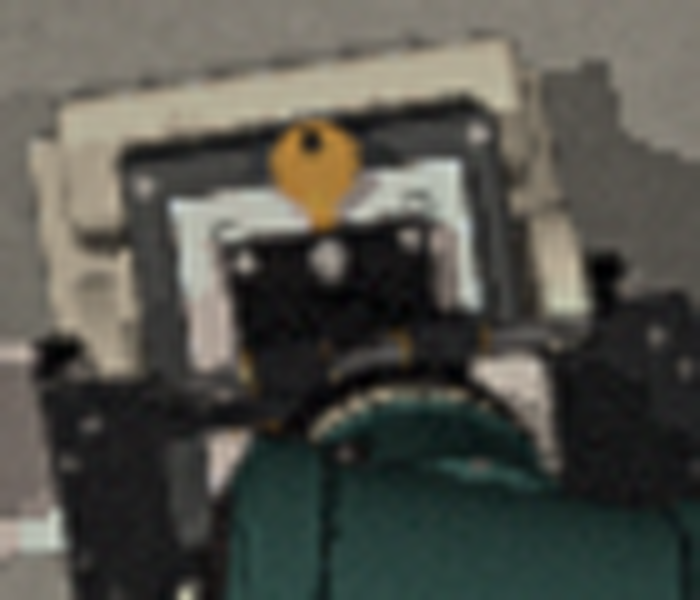

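```bash
python3 - <<'E'
from tgt import *
p=np.array([534.05,25.67,221.3]);q=[0.13264,0.63455,0.7453,0.15579];R=q2R(q)
obsv=[("side",37.7,24.8,(377,215)),("side",37.7,-24.8,(428,335)),("side",-37.7,-24.8,(193,447)),("top",37.7,24.8,(246,262)),("top",37.7,-24.8,(410,237))]
def res(o,sel): 
    return np.concatenate([proj(n,p+R@[b+o[0],a+o[1],102+o[2]])[0]-up([uv],280 if n=="side" else 260,190 if n=="side" else 150,10)[0] for n,a,b,uv in sel])
for sel in (obsv,obsv[1:]):
    s=least_squares(res,[0,0,0],args=(sel,)); o=s.x; print("carrier offset in tool frame",o.round(2),s.fun.round(2))
    c=p+R@[o[0],o[1],110.5+o[2]]; d=frame(yaw,t).T@(c-W); print("carrier centre rel window: level, up, out",d[0].round(2),d[1].round(2),-d[2].round(2))
E
```

```text
carrier offset in tool frame [-0.94 -0.74  0.27] [ 0.04  0.2   0.07 -0.03 -0.05 -0.19 -0.04  0.02  0.05  0.04]
carrier centre rel window: level, up, out 0.35 -0.58 7.03
carrier offset in tool frame [-0.94 -0.83  0.72] [ 0.09  0.08 -0.02 -0.09 -0.04  0.02  0.04  0.05]
carrier centre rel window: level, up, out 0.35 -0.67 6.58
```

```bash
python3 -m inch '[{"rx":0,"ry":0,"rz":0,"dx":0,"dy":0.0006,"dz":0.002,"claw":-1},{"rx":0,"ry":0,"rz":0,"dx":0,"dy":0.0006,"dz":0.004,"claw":-1},{"rx":0,"ry":0,"rz":0,"dx":0,"dy":0.0006,"dz":0.005,"claw":-1},{"rx":0,"ry":0,"rz":0,"dx":0,"dy":0.0006,"dz":0.005,"claw":-1}]'
cat > st.py <<'E'
from tgt import *
s=read_state();R=q2R(s["tool_rot"]);print(s["t"],"F tool",(R.T@s["wrist_force"]).round(2),"T tool",(R.T@s["wrist_torque"]).round(3),"w",s["grip_width"])
R1=frame(yaw,t);delta(s["tcp_pos"],R,W+110.5*-R1[:,2],R1)
E
python3 st.py
```

```text
t: 12.5
tcp_pos: [536.4, 26.1, 217.0]
tool_rot: [0.132, 0.635, 0.745, 0.156]
wrist_force: [-1.8, 0.1, 0.6]
grip_width: 17.9
12.5 F tool [ 0.4  -1.4  -1.22] T tool [ 0.538  0.048 -0.009] w 17.866317595860604
d [-0.0013, -0.0007, 0.0024] r [-0.1, -0.01, 0.01]
```

```bash
python3 -m inch '[{"rx":0,"ry":0,"rz":0,"dx":0,"dy":0,"dz":0.001,"claw":-1},{"rx":0,"ry":0,"rz":0,"dx":0,"dy":0,"dz":0.002,"claw":-1},{"rx":0,"ry":0,"rz":0,"dx":0,"dy":0,"dz":0.002,"claw":-1}]'; python3 st.py
```

```text
t: 12.88
tcp_pos: [537.3, 26.2, 215.3]
tool_rot: [0.132, 0.635, 0.745, 0.156]
wrist_force: [-2.7, 0.0, 2.1]
grip_width: 18.1
12.875 F tool [ 0.45 -1.55 -3.01] T tool [ 0.704  0.134 -0.003] w 18.11347576020688
d [-0.0013, -0.0009, 0.0005] r [-0.07, -0.01, 0.01]
```

```bash
cat > av.py <<'E'
from tgt import *
L=[]
for i in range(6): get_image("side"); L.append(read_state())
F=np.array([q2R(s["tool_rot"]).T@s["wrist_force"] for s in L]);T=np.array([q2R(s["tool_rot"]).T@s["wrist_torque"] for s in L])
print(L[-1]["t"],"F",F.mean(0).round(2),F.std(0).round(2),"T",T.mean(0).round(3),T.std(0).round(3))
p=np.mean([s["tcp_pos"] for s in L],0);q=np.mean([s["tool_rot"] for s in L],0)
R1=frame(yaw,t);delta(p,q2R(q/np.linalg.norm(q)),W+110.5*-R1[:,2],R1)
E
python3 av.py
python3 -m inch '[{"rx":0,"ry":0,"rz":0,"dx":0,"dy":0,"dz":0.002,"claw":-1},{"rx":0,"ry":0,"rz":0,"dx":0,"dy":0,"dz":0.003,"claw":-1},{"rx":0,"ry":0,"rz":0,"dx":0,"dy":0,"dz":0.003,"claw":-1}]'; python3 av.py
```

```text
13.175 F [ 0.62 -1.87 -3.51] [0.35 0.65 0.49] T [0.759 0.121 0.021] [0.032 0.028 0.034]
d [-0.0013, -0.0009, 0.0005] r [-0.07, -0.01, 0.01]
t: 13.55
tcp_pos: [538.2, 26.4, 213.4]
tool_rot: [0.133, 0.635, 0.745, 0.156]
wrist_force: [-8.2, -0.4, 8.3]
grip_width: 18.2
13.85 F [  0.56  -5.01 -11.06] [0.46 0.24 0.51] T [1.25  0.245 0.025] [0.048 0.016 0.017]
d [-0.0013, -0.001, -0.0016] r [-0.07, -0.0, 0.02]
```

```bash
python3 -m inch '[{"rx":0,"ry":0,"rz":0,"dx":0,"dy":-0.0005,"dz":0.0005,"claw":-1},{"rx":0,"ry":0,"rz":0,"dx":0,"dy":-0.001,"dz":0.001,"claw":-1},{"rx":0,"ry":0,"rz":0,"dx":0,"dy":-0.001,"dz":0.001,"claw":-1}]'; python3 av.py
python3 - <<'E'
from tgt import *
I={n:np.mean([get_image(n).astype(float) for _ in range(3)],0).astype(np.uint8) for n in("side","top")}
for n in I: cv2.imwrite(f"pics/{n}11.png",I[n])
cv2.imwrite("pics/c15s.png",cv2.resize(I["side"][190:250,280:350],None,fx=10,fy=10,interpolation=2))
cv2.imwrite("pics/c15t.png",cv2.resize(I["top"][150:210,260:330],None,fx=10,fy=10,interpolation=2))
E
```

```text
t: 14.22
tcp_pos: [538.1, 26.4, 213.3]
tool_rot: [0.133, 0.634, 0.745, 0.156]
wrist_force: [-10.8, -0.3, 11.0]
grip_width: 18.1
14.525 F [  0.8   -5.14 -14.41] [0.38 0.44 0.37] T [1.278 0.296 0.065] [0.034 0.033 0.02 ]
d [-0.0013, -0.0009, -0.0017] r [0.04, 0.0, 0.03]
```

View pics/c15s.png

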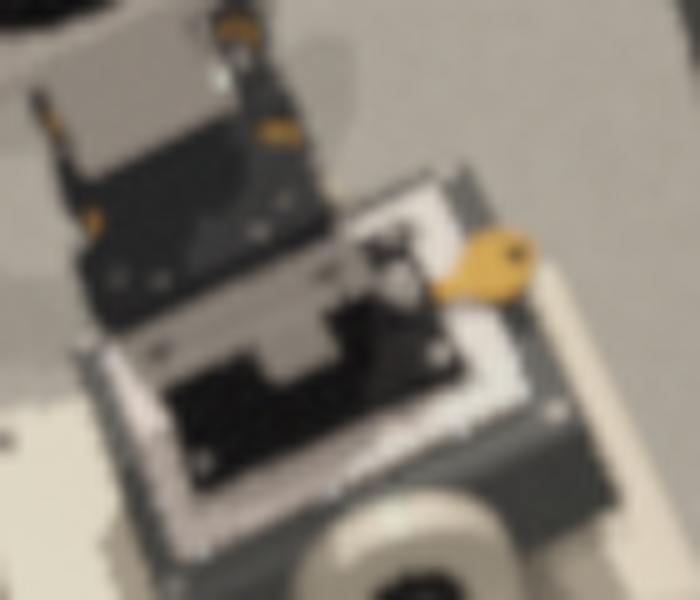

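View pics/c15t.png

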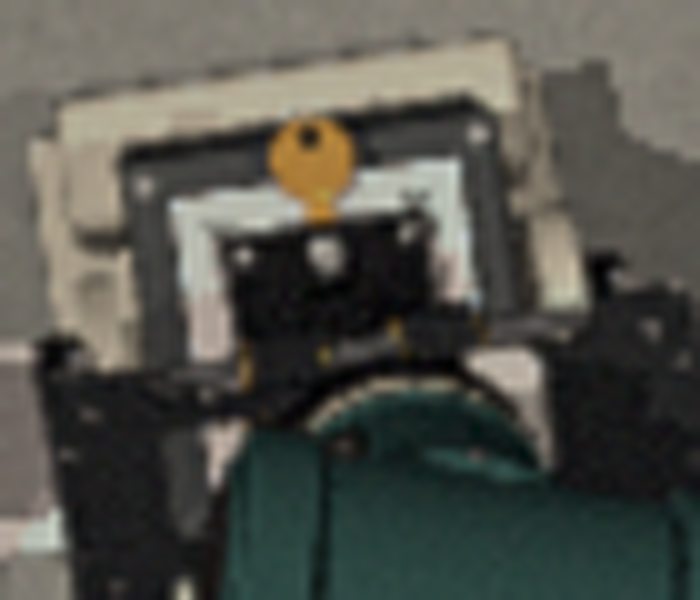

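```bash
python3 - <<'E'
from tgt import *
s=read_state();p=s["tcp_pos"];R=q2R(s["tool_rot"])
obsv=[("side",37.7,-24.8,(438,352)),("side",-37.7,-24.8,(205,461)),("top",37.7,24.8,(242,256)),("top",37.7,-24.8,(406,232))]
up2=lambda n,uv: up([uv],280 if n=="side" else 260,190 if n=="side" else 150,10)[0]
def res(o,rz=True):
    Q=Ro.from_rotvec([0,0,o[3]]).as_matrix()
    return np.concatenate([proj(n,p+R@(Q@[b,a,102]+[o[0],o[1],o[2]]))[0]-up2(n,uv) for n,a,b,uv in obsv])
r=least_squares(res,[0,0,0,0]); o=r.x; print(o.round(3),r.fun.round(2))
for WW in(W,np.array([580.25,32.3,114.6])):
    d=frame(yaw,t).T@(p+R@[o[0],o[1],110.5+o[2]]-WW); print("level, up, out",d[0].round(2),d[1].round(2),-d[2].round(2))
a=cv2.imread("pics/side0.png");b=cv2.imread("pics/side11.png")
cv2.imwrite("pics/e.png",cv2.imread("pics/side11.png")); cv2.imwrite("pics/et.png",cv2.imread("pics/top11.png"))
E
```

```text
[-0.409 -1.179  0.821  0.003] [ 0.09 -0.02 -0.09  0.02  0.01  0.01 -0.02 -0.  ]
level, up, out 0.9 -0.25 -2.51
level, up, out 0.44 -0.43 -3.85
```

View pics/e.png

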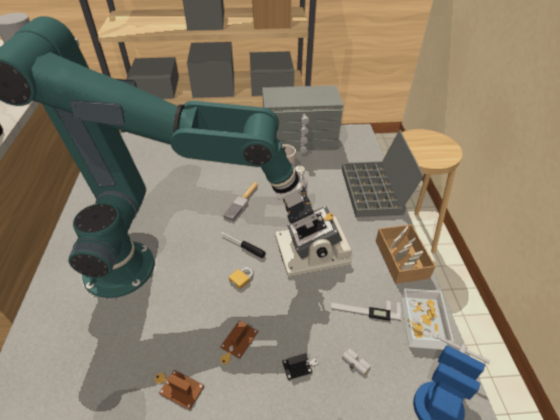

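View pics/et.png

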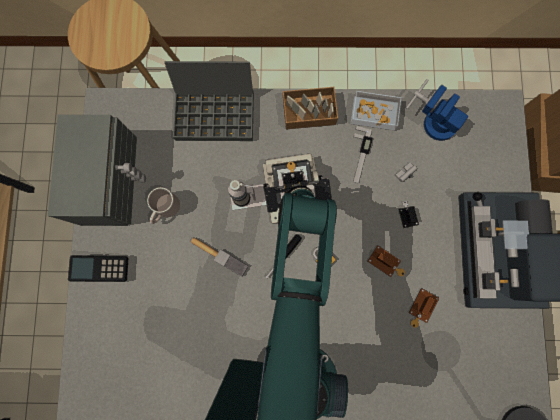

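The carrier is centred within 1 mm and the plate is pushed in. The head screws are at the same pixels as before, so the tilt hasn't changed, and nothing else has moved. I'll check that the hold is steady, then hand in.

```bash
python3 -m inch '[{"rx":0,"ry":0,"rz":0,"dx":0,"dy":0,"dz":0,"claw":-1},{"rx":0,"ry":0,"rz":0,"dx":0,"dy":0,"dz":0,"claw":-1},{"rx":0,"ry":0,"rz":0,"dx":0,"dy":0,"dz":0,"claw":-1},{"rx":0,"ry":0,"rz":0,"dx":0,"dy":0,"dz":0,"claw":-1},{"rx":0,"ry":0,"rz":0,"dx":0,"dy":0,"dz":0,"claw":-1},{"rx":0,"ry":0,"rz":0,"dx":0,"dy":0,"dz":0,"claw":-1}]'; python3 av.py && python3 -c "
from station import *
print(close_job())"
```

```text
t: 15.58
tcp_pos: [538.1, 26.4, 213.3]
tool_rot: [0.133, 0.634, 0.745, 0.156]
wrist_force: [-10.6, -0.1, 11.5]
grip_width: 17.9
15.875 F [  1.07  -4.97 -14.4 ] [0.49 0.37 0.3 ] T [1.256 0.332 0.033] [0.02  0.015 0.015]
d [-0.0013, -0.0008, -0.0017] r [0.04, 0.0, 0.03]
the job is handed in; nothing more can be done
None
```

I handed the job in at about 16 s with the gripper still holding the long carrier on the reader; no verdict was reported.

**Air can:** I pushed the cap down until it bottomed. Force rose from 8.8 to 15 N with no further travel. I then lifted clear so it could spring back.

**Carrier:** I gripped the long black carrier by its rib at 40 N. I laid it on the sloping plate with the key end up the slope and pushed the plate in. The tool went in about 4 mm after contact, then force rose with no further travel, so I take the plate as fully in.

**Last checks:**
- **Centring:** the images put the carrier within about 1 mm of the plate's centre and 0.2° of lengthwise.
- **Push:** it held steady at about 17 N along the plate's normal, with position unchanged for over a second.
- **Flushness:** I judged this from the wrist torque, which fits a centred, flat contact, and did not see it directly. The first contact looked low-edge first, then settled.
- **Tilt:** the head's corner screws show no change in tilt.
- **Other objects:** everything else looks to be where it was.

**Failures and disagreements:**
- The first move was refused because its rows lacked some keys, and nothing moved.
- The next move stopped about 6 mm short because of the per-row step limit; I corrected it.
- The cameras read heights 2–3 mm lower than the arm, so I set the final placing by the carrier's position relative to the plate in the images.
- About 4 N of sideways (up-slope) push stayed on the carrier. Shifting the command 1 mm back did not relieve it, but nothing slid.

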